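Make up a pipe-end kit and a flange-bolt kit in their shadow-foam trays

ROBOT

A 6-joint arm with a two-finger parallel gripper is mounted at the origin on a cart in front of the work surface, level with it; the furniture and walls round the work are solid. World frame = base frame: x ahead of the robot, y to its left, z up, the work surface at z = 0. Lengths are in m, angles in degrees, forces in N, time in s.
With the tool pointing down it reaches from about 0.35 to 1 m from the base axis. Payload 7.1 kg.
Tool frame: the origin (TCP) lies on the centre line of the jaws, within the pads' length; the fingertips stand 22 mm ahead of it and the grasp point (between the pads) lies 3 mm ahead of it; z points along the fingers, y is the line along which they close (so a half turn about z gives the same grasp; the last joint's range is limited). The gripper opens to 85 mm and grips with 20 to 120 N. Pads are 22 mm wide; open, the fingers measure 114 mm over their backs; the gripper's body (76 mm by 85 mm) begins 54 mm behind the grasp point. The pads swing forward as they close: fully open they stand 13 mm farther back than shut.
Start: joints at [67.781, 24.242, 93.386, -0, 62.372, -1.089], TCP at [0.225, 0.583, 0.253] pointing down, gripper open.
Joint ranges: [-172.04, 172.04], [-51.8, 120.97], [4.93, 147.93], [-75.15, 255.16], [6.16, 154.13], [-145.62, 145.62]. Speed limits (degrees/s): [136.94, 136.94, 172.46, 180, 180, 180].

INTERFACE

Orientations are given as a 3x3 rotation matrix whose columns are the frame's x, y, z axes.
In Python, from bench import r gives the robot as it stands. The module is installed in compiled form; this text tells all that it offers.
- The arm moves only by the tool servo_tool, never from a script. Its argument "steps" is text: rows parted by semicolons, each of 7 numbers parted by spaces: the shift along the tool's x, y, z normalised to -1 to 1, where 1 is 0.2 m, then the turn, a rotation vector about the tool's x, y, z normalised to -1 to 1, where 1 is 45 degrees, then the opening, from 0 (shut) to 1 (fully open). A call has 1 to 20 rows; each row is the pose to reach, as a shift and turn from the pose commanded when the call began, along the tool's axes at that moment; what a row does not reach only later rows make up. A row lasts 1/10 s, in which the tool goes at most 50 mm and 8.59 degrees, less where a joint would pass 70% of its speed; a pose out of reach is approached as far as the arm can. A call with a number of a shift or a turn outside -1 to 1 is refused whole. A call with a gripper value outside its range is refused whole. The fingers move at their own pace and stop on an object; the grip force is fixed at half the most. Time passes only in rows, so rows that repeat a pose let the fingers close. It gives the time, the measured TCP pose, the force, the opening and the grip force at its end, in the units of the state.
- r.state(): the state, without advancing time (a new reading comes with each control period).
- r.capture(name): name is "side" or "top" or "wrist"; returns (picture, depth): 384x512x3 uint8, red, green, blue; 384x512 float32, m along the optical axis (not along the pixel's ray), 0 where there is no reading.
- r.get_calibration(name): a dict with "vfov" (degrees; the focal length in pixels is half the picture's height over the tangent of half this angle, whatever the lens; pixels are square), "cx", "cy" (the principal point, pixels), "rvec" (rotation vector, rad) and "tvec" (3), from world to camera coordinates, as OpenCV has them. Camera axes: x right, y down, z forward; pixel columns grow to the right and rows downward; lengths in m; the calibration is good to about 2 mm. A picture is of the moment at which its call begins: read the wrist's pose just before it. get_calibration takes no time and is no camera call; for the wrist camera it gives the pose at the moment of the call.
- r.sign_off(): hands the job in; it is judged then, once.
The state is a dict: "time_s": time; "qpos": joint angles; "joint_velocities": joint speeds; "effort": joint torques, N m; "tcp_pos": TCP position; "tcp_rot": TCP orientation; "wrist_force": force on the tool from outside, world axes, zero at the start; "torque": the same for the moment, N m; "finger_gap": opening from 0.0 (shut) to 1.0 (fully open); "grip_force": force on a finger pad.
Only numpy, scipy, OpenCV 4.12 (cv2) and the standard library are available. Lean on these libraries where they do the work, as an engineer would, in place of code of your own. Each camera call takes 0.05 s, during which the arm holds its last target. There are 200 camera calls.

TASK

Make up two repair kits from the parts laid out between the trays, every part upright and fully down in the foam recess cut for it: the blue tray gets the black pipe cap, the brass nipple and the red bottle of thread sealant; the yellow tray gets the large brass-coloured bolt, standing on its head, and the large nut that fits it. The trays stand loose and are light, so load them without tipping them or sliding them more than a finger's breadth or so. Leave the small bolt, the small nut and the tape measure where they are.

Things in the scene. Friction and masses are not known exactly. Their poses are not given: they have to be found in the camera images.
- blue_tray: Loose blue plastic tray, 200 x 140 x 21 mm (x, y, z), 110 g, dark foam lining with its top at z 18. Origin: centre of underside, z up. Three round recesses with blue floors at z 4; centre (x, y) mm in the tray's frame: cap's, 68 wide, (-50, 0); nipple's, 44 wide, (55, -34); bottle's, 56 wide, (52, 30). On the bench's left or right side, yaw within 0.25 rad of 0.
- yellow_tray: Loose yellow plastic tray, 150 x 100 x 21 mm (x, y, z), 70 g, dark foam lining with its top at z 18. Origin: centre of underside, z up. Two recesses, yellow floors: the bolt's, nearer the robot, round, 38 mm wide, at (-36, 0) mm, deep (floor z 4); the nut's, farther, square, 36 mm wide, at (36, 0), shallow (floor z 12). On the other side from the blue tray, yaw within 0.25 rad of 0.
- pipe_cap_black: Black iron pipe cap, a round cup 58 mm across and 30 mm high, open side up, 220 g. Goes in the blue tray. Origin: centre of the underside, z up. Grip across its outside near the top.
- nipple_brass: Brass pipe nipple standing on end, 42 mm high, 160 g: two round threaded ends 34 mm across with a hexagon collar 38 mm across flats, 43 mm across corners, from 15 to 27 mm above the underside; the upper thread, 27 to 42 mm up, can be gripped in any direction. Goes in the blue tray. Origin: centre of the underside, z up.
- sealant_red: Upright red plastic bottle with a white nozzle, 120 mm high, 90 g: body 46 mm across up to 86 mm (the shoulder narrows), nozzle 18 mm across above. Goes in the blue tray. Origin: centre of the underside, z up. Grip the body about 60 mm up.
- bolt_large: Large brass-coloured hexagon bolt standing on its head, 70 mm high, 60 g: head 25 mm across flats, 28 mm across corners and 10 mm thick at the bottom, round 16 mm shank above. Goes in the yellow tray's round deep recess, still head down. Origin: centre of the underside of the head, z up.
- nut_large: Large silver hexagon nut lying flat, 24 mm across flats, 27 mm across corners, 13 mm high, 30 g. Goes in the yellow tray's square shallow recess, lying flat. Origin: centre of the underside, z up; its own x axis is square to a pair of flats, and so is every direction 60 degrees round from it.
- bolt_small: Small silver hexagon bolt standing on its head, 58 mm high, head 19 mm across flats and 8 mm thick, shank 12 mm. Belongs to neither kit: leave it. Origin: centre of the underside.
- nut_small: Small silver hexagon nut lying flat, 19 mm across flats, 22 mm across corners, 10 mm high. Belongs to neither kit: leave it. Origin: centre of the underside.
- tape_rule: Tape measure standing on edge, black and red case, 32 x 84 x 65 mm high, at the far side of the stock. Leave it. Origin: centre of the underside.
Mind the look-alikes: they are no part of the job. What is shaped like the sealant_red but green or orange is not meant. Leave any purple look-alike of the bolt_large alone.

How it is judged (in metres and radians):
At the end, for the whole second after the job is handed in: All five parts released, at rest, upright (under 0.12 rad), each within 9 mm in x and y of its own recess's centre and 4 mm of its floor. Trays level (0.06 rad) and within 30 mm of where they stood; small bolt, small nut and tape measure within 30 mm of where they stood (x of pipe_cap_black in the frame of blue_tray between -0.059 and -0.041 m and y of pipe_cap_black in the frame of blue_tray between -0.009 and 0.009 m and z of pipe_cap_black in the frame of blue_tray between 0 and 0.008 m and angle between each of pipe_cap_black, nipple_brass, sealant_red, bolt_large, nut_large's own z axis and vertical below 0.12 rad and linear speed of each of pipe_cap_black, nipple_brass, sealant_red, bolt_large, nut_large, blue_tray, yellow_tray below 0.02 m/s and x of nipple_brass in the frame of blue_tray between 0.046 and 0.064 m and y of nipple_brass in the frame of blue_tray between -0.043 and -0.025 m and z of nipple_brass in the frame of blue_tray between 0 and 0.008 m and x of sealant_red in the frame of blue_tray between 0.043 and 0.061 m and y of sealant_red in the frame of blue_tray between 0.021 and 0.039 m and z of sealant_red in the frame of blue_tray between 0 and 0.008 m and x of bolt_large in the frame of yellow_tray between -0.045 and -0.027 m and y of bolt_large in the frame of yellow_tray between -0.009 and 0.009 m and z of bolt_large in the frame of yellow_tray between 0 and 0.008 m and x of nut_large in the frame of yellow_tray between 0.027 and 0.045 m and y of nut_large in the frame of yellow_tray between -0.009 and 0.009 m and z of nut_large in the frame of yellow_tray between 0.008 and 0.016 m and angle between each of blue_tray, yellow_tray's own z axis and vertical below 0.06 rad and distance of each of blue_tray, yellow_tray, bolt_small, nut_small, tape_rule from where it was at the start of the episode below 0.03 m); the robot touches nothing.
It fails at once if a kit tray tipped up by more than 0.2 rad (angle between any of blue_tray, yellow_tray's own z axis and vertical above 0.2 rad).
It fails at once if a kit tray pushed more than 50 mm from its place (distance of any of blue_tray, yellow_tray from where it was at the start of the episode above 0.05 m).
It fails at once if the small bolt, small nut or tape measure moved by more than 30 mm (distance of any of bolt_small, nut_small, tape_rule from where it was at the start of the episode above 0.03 m).
It also fails if it takes over 120 s, if anything falls off the work surface, if the arm or the gripper's body presses on something with over 40 N, if the wrist force passes 120 N, or if a joint passes its speed limit or range.

## Working session

There is one attempt and no reset: what is moved stays moved. The work goes in short steps, Python scripts to look and compute and a tool call to move; the robot and the scene stay as the last step left them, time stands still between calls to the robot, and variables do not carry over. Pictures are saved under pics/ and viewed, at most 19 in all, crops included, and the job is handed in when it is done.

Besides the shell and the picture viewer there is one more tool, called after "Request:" by a JSON object that holds its "name" and its "arguments". servo_tool: Moves the arm, as the interface text tells. Scaled input: -1 to 1 covers 0.2 m each way for a shift and 45 degrees each way for a turn. Its arguments: {"type":"object","properties":{"steps":{"type":"string"}},"required":["steps"]}

```bash
mkdir -p pics
cat > h.py <<'E'
import numpy as np, cv2
from bench import r
def cal(n):
    c=r.get_calibration(n); R=cv2.Rodrigues(np.array(c["rvec"],float))[0]
    return dict(f=192/np.tan(np.radians(c["vfov"])/2),cx=c["cx"],cy=c["cy"],R=R,t=np.array(c["tvec"],float).ravel())
def shot(n,name=None):
    c=cal(n); p,d=r.capture(n)
    np.savez(f"{n}.npz",p=p,d=d,**c)
    if name: cv2.imwrite(f"pics/{name}.png",p[:,:,::-1])
    return p,d,c
def load(n):
    z=np.load(f"{n}.npz"); return z["p"],z["d"],{k:z[k] for k in("f","cx","cy","R","t")}
def ray(c,u,v,z):
    "pixel -> world point on plane z"
    D=c["R"].T@np.array([(u-c["cx"])/c["f"],(v-c["cy"])/c["f"],1]); C=-c["R"].T@c["t"]
    return C+D*(z-C[2])/D[2]
def cloud(c,d):
    v,u=np.mgrid[:384,:512]; P=np.stack([(u-c["cx"])/c["f"]*d,(v-c["cy"])/c["f"]*d,d],-1)
    return (P-c["t"])@c["R"]
E
python3 - <<'E'
from h import *
for n in("top","side"):
    p,d,c=shot(n,n+"0"); print(n,c["f"],-c["R"].T@c["t"],c["R"][2])
s=r.state(); print(s["tcp_pos"],s["tcp_rot"],s["finger_gap"],s["time_s"])
E
```

```text
top 429.68411645950465 [ 0.43640945 -0.01001585  1.13860914] [ 0.16525666 -0.00185774 -0.98624885]
side 410.2090271992049 [ 0.24429403 -0.78517282  0.77330554] [ 0.34769903  0.68280531 -0.64255917]
[0.22511669 0.58254922 0.25261113] [[-9.32765190e-01  3.60484170e-01 -5.13425344e-04]
 [ 3.60484535e-01  9.32764294e-01 -1.29266700e-03]
 [ 1.29188367e-05 -1.39083668e-03 -9.99999033e-01]] 0.9998243381105114 0.1
```

View pics/top0.png

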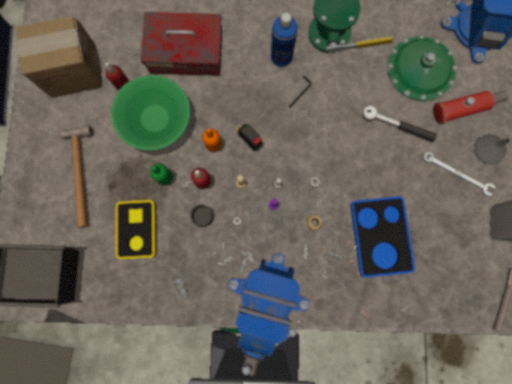

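View pics/side0.png

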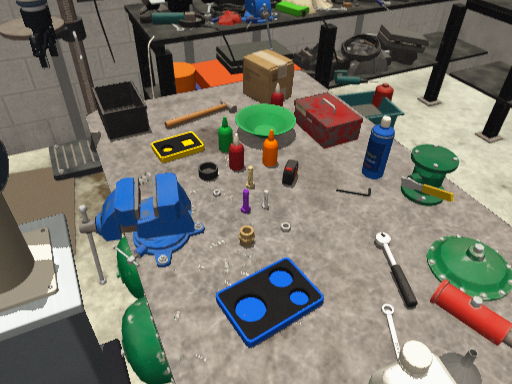

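The top view has +x up and +y left. The blue tray is at (382,237) and the yellow one at (136,230). The red bottle is at (201,177), the black cap at (203,215), and the nipple at (315,222). There's a brass bolt at (240,180), a purple one at (274,203) and a silver one at (278,183). Nuts are at (315,182) and (237,221), and the tape is at (250,136). The side view agrees with this, and also shows a vise near the robot at (150,215).

Run:
```python
from h import *
p,d,c=load("top"); W=cloud(c,d)
print("bench z",np.median(W[240:260,280:300,2]))
# objects by height above the bench
m=((W[...,2]>0.006)&(d>0)).astype(np.uint8); n,l,s,ce=cv2.connectedComponentsWithStats(m)
for i in range(1,n):
    if s[i,4]>12 and 110<ce[i,1]<270 and 100<ce[i,0]<430:
        P=W[l==i]; print(ce[i].round(1),s[i,4],"ztop %.3f"%np.percentile(P[:,2],95),P[:,:2].min(0).round(3),P[:,:2].max(0).round(3),p[l==i].mean(0).astype(int))
hsv=cv2.cvtColor(p,cv2.COLOR_RGB2HSV)
for nm,lo,hi,z in(("blue",(100,120,60),(125,255,255),.021),("yel",(22,150,100),(35,255,255),.021)):
    m=cv2.inRange(hsv,lo,hi); cs,h=cv2.findContours(m,cv2.RETR_CCOMP,cv2.CHAIN_APPROX_NONE)
    for k in cs:
        if cv2.contourArea(k)>60 and k[:,0,1].min()>180 and k[:,0,1].max()<285:
            for zz in(.004,.012,.021):
                Q=np.array([ray(c,u,v,zz)[:2] for u,v in k[:,0]],np.float32)*1000
                (cx,cy),(w,hh),a=cv2.minAreaRect(Q); print(nm,zz,np.round([cx,cy,w,hh,a],1))
q=p[120:250,110:370]; cv2.imwrite("pics/crop1.png",cv2.resize(q[:,:,::-1],None,fx=3,fy=3,interpolation=cv2.INTER_CUBIC))
p,d,c=load("side"); q=p[140:260,190:330]; cv2.imwrite("pics/crop2.png",cv2.resize(q[:,:,::-1],None,fx=5,fy=5,interpolation=cv2.INTER_CUBIC))
```

```text
bench z -0.00012955882001722334
[400.1 124.3] 615 ztop 0.028 [ 0.784 -0.484] [ 0.878 -0.282] [106 101  95]
[250.  136.5] 400 ztop 0.064 [ 0.745 -0.008] [0.815 0.064] [61 47 41]
[212.2 140. ] 353 ztop 0.112 [0.738 0.101] [0.781 0.144] [137  65  11]
[161.3 174.2] 366 ztop 0.112 [0.642 0.228] [0.686 0.274] [24 77 33]
[201.  178.2] 336 ztop 0.110 [0.634 0.125] [0.678 0.169] [94 46 43]
[240.9 182. ] 88 ztop 0.072 [0.641 0.034] [0.663 0.056] [136 118  88]
[278.2 183.1] 46 ztop 0.060 [ 0.646 -0.062] [ 0.66  -0.046] [133 125 114]
[314.9 182. ] 49 ztop 0.016 [ 0.65  -0.164] [ 0.674 -0.142] [141 132 121]
[382.9 237.2] 3268 ztop 0.022 [ 0.416 -0.408] [ 0.627 -0.249] [34 43 61]
[273.7 203.9] 85 ztop 0.072 [ 0.587 -0.055] [ 0.608 -0.031] [ 97  51 110]
[135.5 228.7] 2157 ztop 0.022 [0.444 0.259] [0.6   0.371] [84 74 26]
[201.7 215.3] 366 ztop 0.032 [0.534 0.115] [0.598 0.173] [67 62 56]
[314.1 222.6] 150 ztop 0.045 [ 0.533 -0.168] [ 0.573 -0.131] [132 110  79]
[237.3 221. ] 30 ztop 0.012 [0.544 0.041] [0.56 0.06] [145 138 128]
[335.8 226.9] 13 ztop 0.016 [ 0.541 -0.217] [ 0.546 -0.199] [109  99  9
[... 526 characters left out ...]
7.2]
blue 0.021 [ 523.2 -327.4  199.   142.1    7.2]
blue 0.004 [ 524.5 -333.4  191.2  130.2    7.4]
blue 0.012 [ 523.9 -331.1  189.9  129.2    7.4]
blue 0.021 [ 523.2 -328.6  188.4  128.2    7.4]
yel 0.004 [487.8 315.2  36.   36.1  48. ]
yel 0.012 [487.4 312.9  35.7  35.8  48. ]
yel 0.021 [487.  310.3  35.4  35.6  48. ]
yel 0.004 [559.5 322.7  39.2  37.1   4.6]
yel 0.012 [558.6 320.3  38.9  36.8   4.6]
yel 0.021 [557.6 317.7  38.6  36.5   4.6]
yel 0.004 [524.9 319.1 154.1 104.4   6. ]
yel 0.012 [524.3 316.8 153.  103.7   6. ]
yel 0.021 [523.6 314.2 151.8 102.9   6. ]
yel 0.004 [523.9 320.9 142.9  92.7   4.8]
yel 0.012 [523.3 318.6 141.9  92.    4.8]
yel 0.021 [522.6 315.9 140.7  91.3   4.8]
```

View pics/crop1.png

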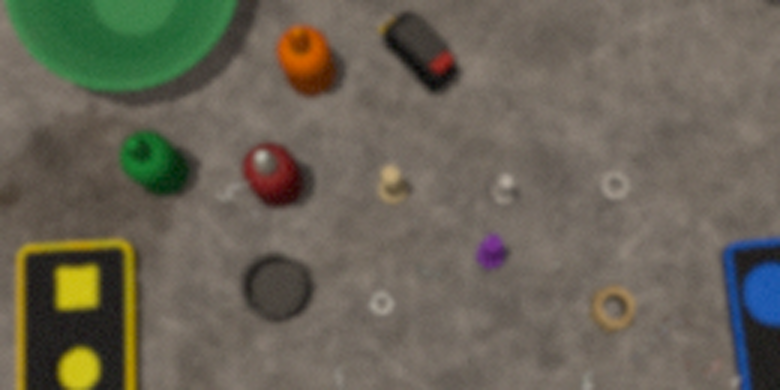

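View pics/crop2.png

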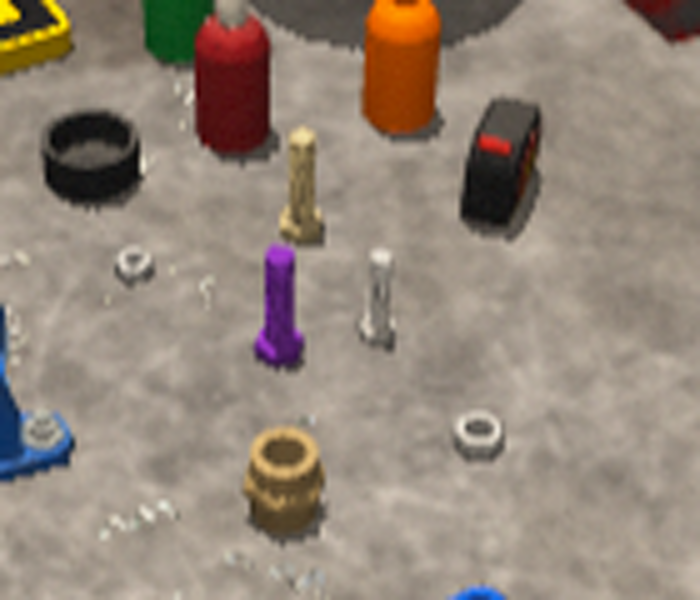

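In the first crop the large nut is at (615,186) and the small one at (381,303). The second crop confirms the brass bolt stands upright left of the tape, with the purple one nearer the camera. The larger nut is at (478,435). Next I'll check obstacle heights and write a move planner that prints numbers only.

```bash
cat >> h.py <<'E'
def go(*wps):
    "print tool-frame shifts (normalised) from the present pose to waypoints (x,y,z,yaw) ; yaw = angle of the tool y axis"
    s=r.state(); p=np.array(s["tcp_pos"]); R=np.array(s["tcp_rot"])
    print("at",p.round(4),"yaw %.1f"%np.degrees(np.arctan2(R[1,1],R[0,1])),"gap %.3f grip %.1f"%(s["finger_gap"],s["grip_force"]),"F",np.round(s["wrist_force"],1),"t %.1f"%s["time_s"])
    for x,y,z,a in wps:
        a=np.radians(a); T=np.array([[-np.sin(a),np.cos(a),0],[np.cos(a),np.sin(a),0],[0,0,-1]])
        w=cv2.Rodrigues(R.T@T.T.T)[0].ravel()
        # target columns: x=(-sin,cos,0), y=(cos,sin,0), z=(0,0,-1)
        T=np.array([[-np.sin(a),np.cos(a),0],[np.cos(a),np.sin(a),0],[0,0,-1]]).copy()
        w=cv2.Rodrigues(R.T@np.column_stack([(-np.sin(a),np.cos(a),0),(np.cos(a),np.sin(a),0),(0,0,-1)]))[0].ravel()
        print((R.T@(np.array([x,y,z])-p)/.2).round(3),(np.degrees(w)/45).round(3))
E
python3 - <<'E'
s=open('h.py').read().split("\n")
s=[l for l in s if "T=np.array([[" not in l and "T.T.T" not in l]
i=[k for k,l in enumerate(s) if "for x,y,z,a in wps" in l][0]; s.insert(i+1,"        a=np.radians(a)")
open('h.py','w').write("\n".join(s))
from h import *
p,d,c=load("top"); W=cloud(c,d)
for nm,(u0,u1,v0,v1) in dict(vise=(230,308,255,350),bin=(0,82,240,310),bowl=(110,190,75,150)).items():
    P=W[v0:v1,u0:u1][d[v0:v1,u0:u1]>0]; P=P[P[:,2]>.02]; print(nm,P.min(0).round(2),P.max(0).round(2))
go((.325,.383,.3,24),(.33,.383,.35,30))
E
```

```text
vise [ 0.24 -0.13  0.02] [0.46 0.06 0.16]
bin [0.33 0.46 0.02] [0.47 0.64 0.1 ]
bowl [0.73 0.19 0.02] [0.94 0.4  0.08]
at [0.2251 0.5825 0.2526] yaw 68.9 gap 1.000 grip 0.0 F [-1.   0.3 -0.9] t 0.1
[-0.826 -0.751 -0.236] [-0.002  0.001  0.997]
[-0.849 -0.742 -0.486] [-0.002  0.001  0.864]
```

Request:
{"name": "servo_tool", "arguments": {"steps": "-0.83 -0.75 -0.3 0 0 1 1;-0.83 -0.75 -0.3 0 0 1 1;-0.83 -0.75 -0.3 0 0 1 1;-0.83 -0.75 -0.3 0 0 1 1;-0.83 -0.75 -0.3 0 0 1 1;-0.83 -0.75 -0.3 0 0 1 1;-0.83 -0.75 -0.3 0 0 1 1"}}

```text
time_s: 0.8
tcp_pos: [0.3265, 0.3824, 0.3136]
tcp_rot: [[-0.403, 0.915, 0.0], [0.915, 0.403, 0.0], [0.0, 0.0, -1.0]]
wrist_force: [-0.5, 0.1, -0.6]
finger_gap: 1.001
grip_force: 0.0
```

Run:
```python
from h import *
p,d,c=shot("wrist","w1")
C=-c["R"].T@c["t"]; s=r.state(); R=np.array(s["tcp_rot"])
print("cam in tool",(R.T@(C-np.array(s["tcp_pos"]))).round(3),"axis",(R.T@c["R"][2]).round(3),"right",(R.T@c["R"][0]).round(2),c["f"])
go((.46,.28,.31,0),(.5,.25,.31,0))
```

```text
cam in tool [ 0.071 -0.    -0.121] axis [-0.277  0.     0.961] right [-0.  1. -0.] 315.7851796044335
at [0.3261 0.3829 0.3133] yaw 23.9 gap 0.998 grip 0.0 F [-0.2  0.2  0.3] t 0.8
[-0.741  0.404  0.016] [-0.    -0.     0.531]
[-0.959  0.526  0.016] [-0.    -0.     0.531]
```

View pics/w1.png

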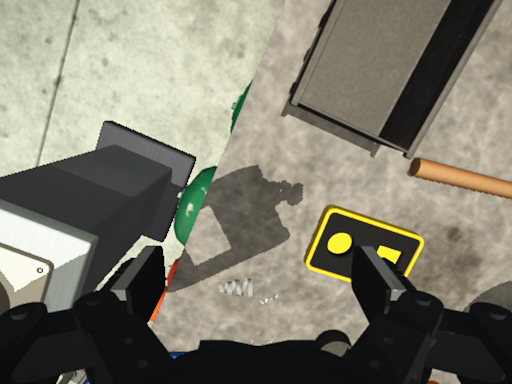

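The wrist camera sits on the tool's +x side. The yellow tray is at (365,243) with its recesses at (340,243) and (388,255), and the fingers fill the lower rows.

Request:
{"name": "servo_tool", "arguments": {"steps": "-0.85 0.46 0 0 0 0.53 1;-0.85 0.46 0 0 0 0.53 1;-0.85 0.46 0 0 0 0.53 1;-0.85 0.46 0 0 0 0.53 1;-0.85 0.46 0 0 0 0.53 1;-0.85 0.46 0 0 0 0.53 1"}}

```text
time_s: 1.45
tcp_pos: [0.4791, 0.2649, 0.3125]
tcp_rot: [[-0.0, 1.0, -0.002], [1.0, 0.0, -0.0], [-0.0, -0.002, -1.0]]
wrist_force: [-0.4, -0.5, -0.6]
finger_gap: 0.997
grip_force: 0.0
```

Request:
{"name": "servo_tool", "arguments": {"steps": "-0.8 0.35 0 0 0 0 1;-0.8 0.35 0 0 0 0 1;-0.8 0.35 0 0 0 0 1;-0.8 0.35 0 0 0 0 1;-0.8 0.35 0 0 0 0 1;-0.8 0.35 0 0 0 0 1"}}

```text
time_s: 2.05
tcp_pos: [0.5483, 0.1061, 0.313]
tcp_rot: [[-0.001, 1.0, -0.001], [1.0, 0.001, 0.0], [0.0, -0.001, -1.0]]
wrist_force: [-0.4, 0.4, 0.3]
finger_gap: 0.998
grip_force: 0.0
```

Run:
```python
from h import *
p,d,c=shot("wrist","w2")
go((.566,.144,.1,0)); W=cloud(c,d)
m=((W[...,2]>0.006)&(d>.25)).astype(np.uint8); n,l,s,ce=cv2.connectedComponentsWithStats(m)
for i in range(1,n):
    if s[i,4]>40:
        P=W[l==i]; print(ce[i].round(1),s[i,4],"ztop %.3f"%np.percentile(P[:,2],95),P[:,:2].min(0).round(3),P[:,:2].max(0).round(3))
```

```text
at [0.5482 0.1066 0.313 ] yaw 0.1 gap 0.999 grip 0.0 F [-0.5  0.5  0.2] t 2.1
[0.186 0.09  1.065] [-0.001 -0.     0.003]
[234.1  12.2] 3189 ztop 0.022 [0.448 0.264] [0.6   0.293]
[364.8  29.3] 2369 ztop 0.116 [0.641 0.232] [0.687 0.278]
[472.   43.6] 6144 ztop 0.056 [0.725 0.188] [0.857 0.297]
[132.4  83.6] 116 ztop 0.029 [0.385 0.189] [0.401 0.212]
[122.2  91.4] 107 ztop 0.026 [0.368 0.181] [0.388 0.201]
[111.3  98.8] 181 ztop 0.024 [0.348 0.173] [0.374 0.193]
[269.7 126.9] 1699 ztop 0.031 [0.534 0.119] [0.594 0.176]
[349.7 125.7] 1715 ztop 0.115 [0.634 0.129] [0.679 0.174]
[434.7 146.2] 2340 ztop 0.114 [0.737 0.105] [0.778 0.15 ]
[ 90.8 255. ] 14172 ztop 0.152 [ 0.224 -0.093] [0.47  0.073]
[260.5 194.1] 115 ztop 0.011 [0.542 0.045] [0.56  0.066]
[337.7 203.8] 468 ztop 0.071 [0.64  0.036] [0.667 0.061]
[428.1 218.6] 2314 ztop 0.062 [ 0.744 -0.004] [0.809 0.063]
[196.2 216.6] 87 ztop 0.017 [0.449 0.012] [0.475 0.037]
[293.8 263.5] 453 ztop 0.071 [ 0.585 -0.05 ] [ 0.612 -0.026]
[331.8 268.4] 269 ztop 0.058 [ 0.645 -0.058] [ 0.663 -0.04 ]
[488.5 292.8] 205 ztop 0.009 [ 0.87  -0.133] [ 0.946 -0.075]
[259.7 324. ] 734 ztop 0.043 [ 0.531 -0.199] [ 0.571 -0.125]
[330.4 318.2] 181 ztop 0.014 [ 0.65 -0.16] [ 0.674 -0.136]
```

View pics/w2.png

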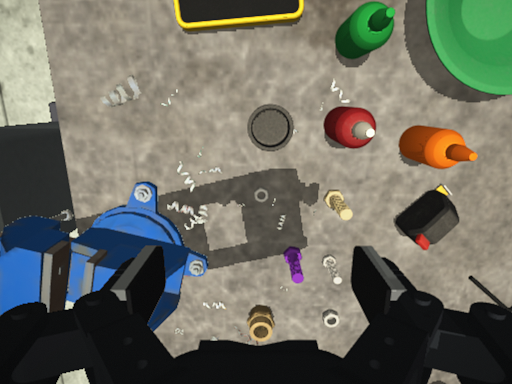

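The wrist view shows the cap at (270,127), the red bottle at (350,127), the brass bolt at (338,204) and the small nut at (261,195). The purple bolt is at (293,264), the small bolt at (332,268), the nipple at (260,322) and the large nut at (331,318). The top and wrist cameras differ by about 4 mm in y, so I'll turn the wrist 90° over the cap to separate the hand-eye bias.

Request:
{"name": "servo_tool", "arguments": {"steps": "0 0.05 0.1 0 0 1 0.85;0 0.05 0.1 0 0 1 0.85;0 0.05 0.1 0 0 1 0.85;0 0.05 0.1 0 0 1 0.85;0 0.05 0.1 0 0 1 0.85;0 0.05 0.1 0 0 1 0.85;0 0.05 0.1 0 0 1 0.85"}}

```text
time_s: 2.8
tcp_pos: [0.5582, 0.107, 0.2933]
tcp_rot: [[0.705, 0.709, -0.0], [0.709, -0.705, 0.0], [-0.0, -0.0, -1.0]]
wrist_force: [-0.3, 0.0, 0.2]
finger_gap: 0.851
grip_force: 0.0
```

Request:
{"name": "servo_tool", "arguments": {"steps": "0 0 0 0 0 1 0.85;0 0 0 0 0 1 0.85;0 0 0 0 0 1 0.85;0 0 0 0 0 1 0.85;0 0 0 0 0 1 0.85;0 0 0 0 0 1 0.85;0 0 0 0 0 1 0.85"}}

```text
time_s: 3.5
tcp_pos: [0.5585, 0.1062, 0.2933]
tcp_rot: [[1.0, 0.003, -0.0], [0.003, -1.0, 0.0], [-0.0, -0.0, -1.0]]
wrist_force: [0.6, -0.3, 0.0]
finger_gap: 0.851
grip_force: 0.0
```

```bash
cp wrist.npz wrist_a0.npz
cat >> h.py <<'E'

def tops(n,specs,pr=True):
    "specs: name:(x,y,zlo,zhi,rad) -> centre from high points near a guess (enclosing circle and mean)"
    p,d,c=load(n); W=cloud(c,d); o={}
    for k,(x,y,a,b,rad) in specs.items():
        m=(d>.15)&(W[...,2]>a)&(W[...,2]<b)&(np.hypot(W[...,0]-x,W[...,1]-y)<rad)
        P=(W[m][:,:2]*1000).astype(np.float32)
        if len(P)<5: print(k,"none"); continue
        (cx,cy),ra=cv2.minEnclosingCircle(P); mid=(np.percentile(P,1,0)+np.percentile(P,99,0))/2
        print(n,k,len(P),"circ %.1f %.1f r %.1f"%(cx,cy,ra),"mid",mid.round(1),"mean",P.mean(0).round(1))
S=dict(cap=(.564,.147,.026,.036,.045),bottle=(.656,.149,.09,.125,.04),bolt=(.652,.047,.055,.08,.03),nip=(.551,-.147,.037,.05,.035),nut=(.662,-.15,.008,.02,.025),
  nutS=(.551,.055,.006,.02,.025),purple=(.598,-.039,.055,.08,.03))
E
python3 - <<'E'
from h import *
tops("top",S); tops("wrist_a0",S); shot("wrist","w3"); tops("wrist",S)
go((.564,.147,.1,-90))
E
```

```text
top cap 127 circ 562.7 144.4 r 29.2 mid [562.7 144.3] mean [562.8 144.8]
top bottle 44 circ 657.1 146.7 r 8.8 mid [655.7 146.7] mean [654.6 145.2]
top bolt 34 circ 654.0 44.1 r 7.6 mid [653.8  43.8] mean [653.5  44. ]
top nip 84 circ 551.8 -150.2 r 16.9 mid [ 551.8 -150. ] mean [ 551.9 -149.8]
top nut 50 circ 658.9 -152.0 r 15.5 mid [ 661.  -152.8] mean [ 662.  -152.3]
top nutS 30 circ 552.2 50.9 r 10.0 mid [552.1  50.4] mean [552.1  51. ]
top purple 34 circ 599.1 -43.7 r 7.7 mid [599.1 -44.1] mean [598.4 -44. ]
wrist_a0 cap 556 circ 562.2 148.0 r 29.0 mid [561.8 148. ] mean [562.4 148.3]
wrist_a0 bottle 297 circ 655.6 151.0 r 8.9 mid [654.3 151. ] mean [653.1 151.5]
wrist_a0 bolt 180 circ 654.0 48.4 r 8.1 mid [653.8  48.4] mean [653.   49.7]
wrist_a0 nip 277 circ 550.9 -145.9 r 17.5 mid [ 551.1 -145.8] mean [ 551. -145.]
wrist_a0 nut 162 circ 662.0 -148.9 r 13.5 mid [ 661.9 -147.9] mean [ 661.6 -147.5]
wrist_a0 nutS 115 circ 551.0 55.1 r 10.5 mid [551.1  55.1] mean [551.1  55.2]
wrist_a0 purple 165 circ 598.6 -39.8 r 8.1 mid [597.9 -39.7] mean [597.8 -37.8]
wrist cap 586 circ 563.3 147.8 r 29.0 mid [563.6 147.7] mean [563.7 148.2]
wrist bottle 331 circ 657.6 150.2 r 9.0 mid [657.4 149.8] mean [656.4 148.4]
wrist bolt 223 circ 654.9 48.0 r 7.9 mid [655.   48.2] mean [654.9  48.8]
wrist nip 470 circ 552.2 -146.2 r 17.5 mid [ 552.7 -146. ] mean [ 552.9 -145.5]
wrist nut 311 circ 663.3 -148.2 r 13.7 mid [ 663.2 -148.3] mean [ 663.2 -147.8]
wrist nutS 134 circ 552.4 54.3 r 10.8 mid [552.4  54.6] mean [552.8  54.5]
wrist purple 236 circ 599.4 -40.3 r 7.9 mid [599.6 -39.8] mean [599.8 -38.5]
at [0.5586 0.106  0.2933] yaw -89.8 gap 0.847 grip 0.0 F [0.2 0.5 0.1] t 3.5
[ 0.028 -0.205  0.967] [-0.     0.     0.005]
```

The wrist readings agree within about 1.3 mm at both yaws, so I trust the wrist camera. The top camera reads about 4 mm low in y. Now to pick the cap.

Request:
{"name": "servo_tool", "arguments": {"steps": "0.02 -0.21 0.2 0 0 0 0.85;0.02 -0.21 0.5 0 0 0 0.85;0.02 -0.21 0.8 0 0 0 0.85;0.02 -0.21 0.95 0 0 0 0.85;0.02 -0.21 0.95 0 0 0 0.85;0.02 -0.21 0.95 0 0 0 0.85"}}

```text
time_s: 4.15
tcp_pos: [0.5623, 0.1472, 0.1026]
tcp_rot: [[1.0, 0.002, -0.003], [0.002, -1.0, -0.001], [-0.003, 0.001, -1.0]]
wrist_force: [0.7, -0.8, 0.7]
finger_gap: 0.854
grip_force: 0.0
```

Run:
```python
from h import *
go((.5628,.1479,.035,-90))
```

```text
at [0.5623 0.1472 0.1026] yaw -89.9 gap 0.854 grip 0.0 F [ 0.7 -0.8  0.7] t 4.2
[ 0.004 -0.004  0.338] [0.001 0.004 0.002]
```

Request:
{"name": "servo_tool", "arguments": {"steps": "0 0 0.15 0 0 0 0.85;0 0 0.27 0 0 0 0.85;0 0 0.335 0 0 0 0.85;0 0 0.335 0 0 0 0.85;0 0 0.335 0 0 0 0.6;0 0 0.335 0 0 0 0.5;0 0 0.335 0 0 0 0.3;0 0 0.335 0 0 0 0.3;0 0 0.335 0 0 0 0.3;0 0 0.335 0 0 0 0.3;0 0 0.335 0 0 0 0.3"}}

```text
time_s: 5.25
tcp_pos: [0.5644, 0.1473, 0.0389]
tcp_rot: [[1.0, 0.001, 0.003], [0.001, -1.0, 0.001], [0.003, -0.001, -1.0]]
wrist_force: [-2.3, -1.1, 7.2]
finger_gap: 0.638
grip_force: 62.6
```

Request:
{"name": "servo_tool", "arguments": {"steps": "0 0 -0.1 0 0 0 0.3;0 0 -0.3 0 0 0 0.3;0 0 -0.6 0 0 0 0.3;0 0 -0.9 0 0 0 0.3;0 0 -1 0 0 0 0.3;0 0 -1 0 0 0 0.3"}}

```text
time_s: 5.85
tcp_pos: [0.5666, 0.1479, 0.2445]
tcp_rot: [[1.0, 0.0, 0.013], [0.0, -1.0, 0.003], [0.013, -0.003, -1.0]]
wrist_force: [1.0, -0.3, -2.7]
finger_gap: 0.636
grip_force: 64.9
```

Run:
```python
from h import *
go((.57,-.02,.235,-83)); shot("wrist","w4")
```

```text
at [0.5666 0.1479 0.2445] yaw -90.0 gap 0.636 grip 64.9 F [ 1.  -0.3 -2.7] t 5.8
[0.016 0.84  0.045] [-0.003 -0.017 -0.155]
```

View pics/w4.png

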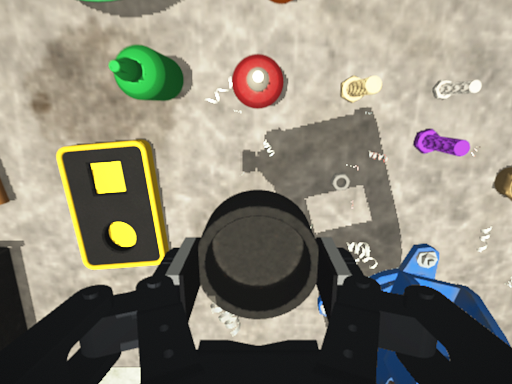

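The wrist view shows the cap held between the pads at (258,255), and the yellow tray at (112,205). I'll check the held cap's tilt and height from the rim points, and measure the yellow tray from this frame.

```bash
cat >> h.py <<'E'
def hsvmask(p,lo,hi): return cv2.inRange(cv2.cvtColor(p,cv2.COLOR_RGB2HSV),lo,hi)
def tray(n,col):
    "tray outer/inner/recess outlines cast on planes"
    p,d,c=load(n); m=hsvmask(p,*dict(blue=((100,120,50),(125,255,255)),yel=((22,130,80),(35,255,255)))[col])
    W=cloud(c,d); m[(W[...,2]>.035)|(W[...,2]<-.01)]=0
    cs,h=cv2.findContours(m,cv2.RETR_CCOMP,cv2.CHAIN_APPROX_NONE)
    for k,hh in zip(cs,h[0]):
        if cv2.contourArea(k)<250: continue
        for z in((.018,.021) if cv2.contourArea(k)>6000 else(.004,.012,.018)):
            Q=np.array([ray(c,u,v,z)[:2] for u,v in k[:,0]],np.float32)*1000
            (x,y),(w,l),a=cv2.minAreaRect(Q); print(col,"hole" if hh[3]>=0 else "outer","z",z,np.round([x,y,w,l,a],1),"px",k[:,0].min(0),k[:,0].max(0))
E
python3 - <<'E'
from h import *
p,d,c=load("wrist"); W=cloud(c,d); t=np.array(r.state()["tcp_pos"])
m=(d>.1)&(np.hypot(W[...,0]-t[0],W[...,1]-t[1])<.04)&(W[...,2]>.19)
m[330:]=0; m[:, :200]=0; m[:,318:]=0
P=W[m]; z=P[:,2]; print("z hist",np.percentile(z,[5,50,80,90,95,99]).round(4))
Q=P[z>np.percentile(z,99)-.012]; A=np.c_[Q[:,0]-t[0],Q[:,1]-t[1],np.ones(len(Q))]; print("plane",np.linalg.lstsq(A,Q[:,2],rcond=None)[0].round(4),len(Q))
print(cv2.minEnclosingCircle(((Q[:,:2]-t[:2])*1000).astype(np.float32)))
tray("wrist","yel")
E
```

```text
z hist [0.2129 0.2205 0.2352 0.2358 0.2362 0.2367]
plane [ 0.0252 -0.0038  0.2334] 5456
((0.16775012016296387, 1.1763513088226318), 29.726011276245117)
yel outer z 0.004 [4.841e+02 3.173e+02 3.320e+01 3.400e+01 2.000e-01] px [108 221] [136 246]
yel outer z 0.012 [4.874e+02 3.136e+02 3.240e+01 3.330e+01 2.000e-01] px [108 221] [136 246]
yel outer z 0.018 [4.899e+02 3.108e+02 3.190e+01 3.270e+01 2.000e-01] px [108 221] [136 246]
yel outer z 0.004 [555.4 325.7  38.3  36.7   4.9] px [ 90 160] [126 193]
yel outer z 0.012 [557.2 321.8  37.4  35.9   4.9] px [ 90 160] [126 193]
yel outer z 0.018 [558.5 318.8  36.8  35.3   4.9] px [ 90 160] [126 193]
yel outer z 0.018 [522.  315.5 151.7 107.5   4.9] px [ 56 139] [168 269]
yel outer z 0.021 [522.9 314.  150.4 106.5   4.9] px [ 56 139] [168 269]
yel hole z 0.018 [521.4 318.3 140.6  90.5   4.9] px [ 62 146] [160 265]
yel hole z 0.021 [522.4 316.9 139.4  89.7   4.9] px [ 62 146] [160 265]
```

Request:
{"name": "servo_tool", "arguments": {"steps": "-0.1 0.25 0 0 -0.017 -0.15 0.3;-0.2 0.5 0 0 -0.017 -0.15 0.3;-0.2 0.75 0 0 -0.017 -0.15 0.3;-0.2 1 0 0 -0.017 -0.15 0.3;-0.2 1 0 0 -0.017 -0.15 0.3;-0.2 1 0 0 -0.017 -0.15 0.3"}}

```text
time_s: 6.5
tcp_pos: [0.5221, -0.0544, 0.2354]
tcp_rot: [[0.993, 0.115, -0.015], [0.115, -0.993, -0.0], [-0.015, -0.001, -1.0]]
wrist_force: [-0.8, 1.5, -2.1]
finger_gap: 0.636
grip_force: 65.1
```

Request:
{"name": "servo_tool", "arguments": {"steps": "0 0.25 0 0 0 0 0.3;0 0.5 0 0 0 0 0.3;0 0.75 0 0 0 0 0.3;0 0.85 0 0 0 0 0.3;0 0.85 0 0 0 0 0.3;0 0.85 0 0 0 0 0.3"}}

```text
time_s: 7.1
tcp_pos: [0.5428, -0.2203, 0.2353]
tcp_rot: [[0.993, 0.118, -0.015], [0.118, -0.993, 0.001], [-0.015, -0.002, -1.0]]
wrist_force: [0.5, 1.1, -2.8]
finger_gap: 0.636
grip_force: 65.2
```

Run:
```python
from h import *
shot("wrist","w5"); go((.474,-.331,.15,-83)); tray("wrist","blue")
```

```text
at [ 0.5428 -0.2199  0.2355] yaw -83.2 gap 0.635 grip 65.2 F [-0.2  1.  -2.1] t 7.2
[-0.401  0.512  0.432] [-0.003  0.019 -0.004]
blue outer z 0.004 [ 476.6 -338.6   63.9   54.3   65.1] px [319 209] [374 256]
blue outer z 0.012 [ 479.8 -335.7   62.4   53.    65.1] px [319 209] [374 256]
blue outer z 0.018 [ 482.1 -333.5   61.3   52.1   65.1] px [319 209] [374 256]
blue outer z 0.004 [417.4 -66.1 104.9  68.1  38.3] px [ 77 207] [151 291]
blue outer z 0.012 [421.9 -69.4 102.5  66.6  38.3] px [ 77 207] [151 291]
blue outer z 0.018 [425.3 -71.9 100.7  65.4  38.3] px [ 77 207] [151 291]
blue outer z 0.004 [ 580.9 -356.4   43.1   40.9    6.9] px [367 125] [404 164]
blue outer z 0.012 [ 581.6 -353.1   42.2   40.     6.9] px [367 125] [404 164]
blue outer z 0.018 [ 582.2 -350.7   41.4   39.3    6.9] px [367 125] [404 164]
blue outer z 0.004 [ 569.5 -291.8   54.6   55.5    6.9] px [301 123] [351 172]
blue outer z 0.012 [ 570.5 -289.9   53.3   54.2    6.9] px [301 123] [351 172]
blue outer z 0.018 [ 571.3 -288.6   52.4   53.3    6.9] px [301 123] [351 172]
blue outer z 0.004 [ 518.1 -331.9  209.7  147.8    7.4] px [289 102] [427 275]
blue outer z 0.012 [ 520.3 -329.1  204.9  144.4    7.4] px [289 102] [427 275]
blue outer z 0.018 [ 521.9 -327.1  201.3  141.9    7.4] px [289 102] [427 275]
```

View pics/w5.png

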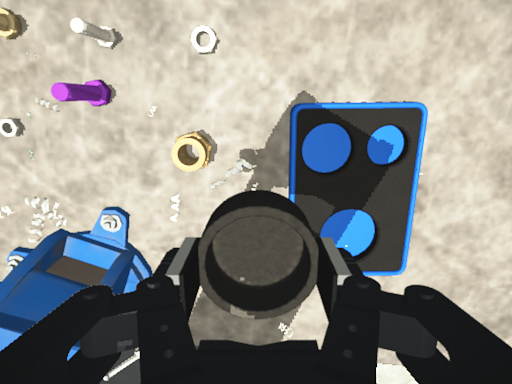

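The cap is held over the tray's left side. The blue recesses are visible at (326,148) for the bottle, (385,145) for the nipple and (347,233) for the cap. All of them put the tray centre at (522.6, -326.6) mm with yaw 7.2°.

Request:
{"name": "servo_tool", "arguments": {"steps": "-0.2 0.25 0.1 0 0.019 0 0.3;-0.4 0.5 0.3 0 0.019 0 0.3;-0.406 0.52 0.43 0 0.019 0 0.3;-0.406 0.52 0.43 0 0.019 0 0.3;-0.406 0.52 0.43 0 0.019 0 0.3;-0.406 0.52 0.43 0 0.019 0 0.3"}}

```text
time_s: 7.75
tcp_pos: [0.4747, -0.3335, 0.1519]
tcp_rot: [[0.993, 0.119, 0.002], [0.119, -0.993, 0.001], [0.002, -0.001, -1.0]]
wrist_force: [0.6, 0.0, -2.0]
finger_gap: 0.638
grip_force: 65.2
```

Run:
```python
from h import *
go((.473,-.333,.047,-83))
```

```text
at [ 0.4747 -0.3335  0.1519] yaw -83.2 gap 0.638 grip 65.2 F [ 0.6  0.  -2. ] t 7.8
[-0.009 -0.003  0.524] [-0.001 -0.003 -0.004]
```

Request:
{"name": "servo_tool", "arguments": {"steps": "-0.008 0 0.15 0 0 0 0.3;-0.008 0 0.3 0 0 0 0.3;-0.008 0 0.42 0 0 0 0.3;-0.008 0 0.48 0 0 0 0.3;-0.008 0 0.51 0 0 0 0.3;-0.008 0 0.525 0 0 0 0.3;-0.008 0 0.525 0 0 0 0.3"}}

```text
time_s: 8.45
tcp_pos: [0.4729, -0.3349, 0.047]
tcp_rot: [[0.993, 0.118, 0.003], [0.118, -0.993, 0.0], [0.003, 0.0, -1.0]]
wrist_force: [-0.6, -0.1, -2.1]
finger_gap: 0.637
grip_force: 65.1
```

Request:
{"name": "servo_tool", "arguments": {"steps": "0 0 0.01 0 0 0 0.3;0 0 0.018 0 0 0 0.3;0 0 0.018 0 0 0 0.3"}}

```text
time_s: 8.75
tcp_pos: [0.4725, -0.3351, 0.043]
tcp_rot: [[0.993, 0.118, 0.002], [0.118, -0.993, 0.0], [0.002, -0.0, -1.0]]
wrist_force: [0.7, -0.5, -1.4]
finger_gap: 0.637
grip_force: 65.3
```

Request:
{"name": "servo_tool", "arguments": {"steps": "0 0 0 0 0 0 0.68;0 0 0 0 0 0 0.75;0 0 0 0 0 0 0.78;0 0 -0.02 0 0 0 0.8;0 0 -0.1 0 0 0 0.8;0 0 -0.3 0 0 0 0.8;0 0 -0.55 0 0 0 0.8;0 0 -0.8 0 0 0 0.8;0 0 -0.9 0 0 0 0.8;0 0 -0.9 0 0 0 0.8"}}

```text
time_s: 9.75
tcp_pos: [0.4737, -0.3363, 0.228]
tcp_rot: [[0.993, 0.118, 0.009], [0.118, -0.993, -0.004], [0.008, 0.005, -1.0]]
wrist_force: [-0.0, -0.4, -0.7]
finger_gap: 0.804
grip_force: 0.0
```

Run:
```python
from h import *
shot("wrist","w6"); tops("wrist",dict(cap=(.473,-.334,.026,.05,.045),nip=S["nip"],nut=S["nut"])); tray("wrist","blue")
go((.5516,-.146,.15,0))
```

```text
wrist cap 927 circ 471.1 -333.5 r 29.2 mid [ 471.6 -333.5] mean [ 471.2 -333.5]
wrist nip 868 circ 552.0 -147.2 r 17.5 mid [ 552.  -147.7] mean [ 552.1 -147.9]
nut none
blue outer z 0.004 [368.9 -94.3  97.2 196.7  84.4] px [  0 143] [ 83 301]
blue outer z 0.012 [373.  -99.7  94.9 192.1  84.4] px [  0 143] [ 83 301]
blue outer z 0.018 [ 376.  -103.7   93.3  188.7   84.4] px [  0 143] [ 83 301]
blue outer z 0.004 [ 483.4 -332.5   43.4   68.1    6.8] px [225 141] [286 180]
blue outer z 0.012 [ 484.8 -332.4   42.4   66.5    6.8] px [225 141] [286 180]
blue outer z 0.018 [ 485.8 -332.3   41.7   65.4    6.8] px [225 141] [286 180]
blue outer z 0.004 [ 581.  -354.1   44.1   44.1    7.2] px [266  46] [309  92]
blue outer z 0.012 [ 580.1 -353.5   43.    43.1    7.2] px [266  46] [309  92]
blue outer z 0.018 [ 579.5 -353.    42.3   42.3    7.2] px [266  46] [309  92]
blue outer z 0.004 [ 569.8 -290.4   55.4   57.    50.1] px [197  43] [252 102]
blue outer z 0.012 [ 569.2 -291.2   54.1   55.7   50.1] px [197  43] [252 102]
blue outer z 0.018 [ 568.7 -291.9   53.2   54.7   50.1] px [197  43] [252 102]
blue outer z 0.018 [ 521.8 -327.2  200.6  140.8    7.3] px [180  17] [326 218]
blue outer z 0.021 [ 521.9 -327.2  198.8  139.5    7.3] px [180  17] [326 218]
blue hole z 0.018 [ 522.  -326.9  190.9  130.3    7.4] px [185  22] [321 214]
blue hole z 0.021 [ 522.1 -326.9  189.2  129.1    7.4] px [185  22] [321 214]
at [ 0.4726 -0.3355  0.2254] yaw -83.2 gap 0.802 grip 0.0 F [ 0.6 -0.1 -0.7] t 9.8
[ 0.502 -0.895  0.377] [ 0.007 -0.003 -1.85 ]
```

View pics/w6.png

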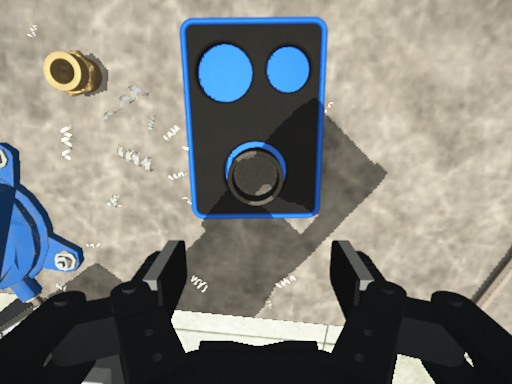

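The cap sits inside its recess at (257,178), with blue floor visible all round the far side, and the tray hasn't moved. Next is the nipple, at the same yaw.

Request:
{"name": "servo_tool", "arguments": {"steps": "0.1 -0.2 0 0 0 0 0.62;0.25 -0.45 0.1 0 0 0 0.62;0.4 -0.7 0.25 0 0 0 0.62;0.5 -0.889 0.4 0 0 0 0.62;0.503 -0.889 0.5 0 0 0 0.62;0.503 -0.889 0.5 0 0 0 0.62;0.503 -0.889 0.5 0 0 0 0.62"}}

```text
time_s: 10.5
tcp_pos: [0.5497, -0.1458, 0.1213]
tcp_rot: [[0.993, 0.119, -0.003], [0.119, -0.993, 0.002], [-0.002, -0.002, -1.0]]
wrist_force: [-0.4, -1.1, 0.1]
finger_gap: 0.624
grip_force: 0.0
```

Run:
```python
from h import *
p,d,c=load("wrist"); W=cloud(c,d); m=(np.hypot(W[...,0]-.4715,W[...,1]+.3335)<.03)&(d>.2); print("cap rim z",np.percentile(W[m][:,2],[90,95,99]).round(4))
m=(np.hypot(W[...,0]-.552,W[...,1]+.147)<.02)&(d>.2); print("nip z",np.percentile(W[m][:,2],[90,95,99]).round(4))
go((.5518,-.1468,.05,-83))
```

```text
cap rim z [0.0344 0.0348 0.0354]
nip z [0.0427 0.0431 0.0437]
at [ 0.5497 -0.1458  0.1213] yaw -83.1 gap 0.624 grip 0.0 F [-0.4 -1.1  0.1] t 10.5
[0.011 0.007 0.357] [-0.003  0.003 -0.003]
```

Request:
{"name": "servo_tool", "arguments": {"steps": "0.011 0.007 0.15 0 0 0 0.62;0.011 0.007 0.28 0 0 0 0.62;0.011 0.007 0.357 0 0 0 0.62;0.011 0.007 0.357 0 0 0 0.62;0.011 0.007 0.357 0 0 0 0.4;0.011 0.007 0.357 0 0 0 0.1;0.011 0.007 0.357 0 0 0 0.1;0.011 0.007 0.357 0 0 0 0.1;0.011 0.007 0.357 0 0 0 0.1;0.011 0.007 0.357 0 0 0 0.1"}}

```text
time_s: 11.5
tcp_pos: [0.5543, -0.148, 0.0531]
tcp_rot: [[0.993, 0.118, 0.004], [0.118, -0.993, -0.0], [0.004, 0.0, -1.0]]
wrist_force: [-1.9, -1.4, 7.2]
finger_gap: 0.365
grip_force: 60.1
```

Request:
{"name": "servo_tool", "arguments": {"steps": "0 0 -0.05 0 0 0 0.1;0 0 -0.2 0 0 0 0.1;0 0 -0.4 0 0 0 0.1;0 0 -0.5 0 0 0 0.1;0 0 -0.5 0 0 0 0.1;0 0 -0.5 0 0 0 0.1"}}

```text
time_s: 12.1
tcp_pos: [0.5532, -0.1476, 0.1518]
tcp_rot: [[0.993, 0.118, 0.002], [0.118, -0.993, 0.001], [0.002, -0.0, -1.0]]
wrist_force: [-0.6, 0.3, -1.6]
finger_gap: 0.359
grip_force: 59.9
```

Run:
```python
from h import *
# nipple recess from tray centre (522,-327), yaw 7.3
a=np.radians(7.3); Rz=np.array([[np.cos(a),-np.sin(a)],[np.sin(a),np.cos(a)]])
for q in((-50,0),(55,-34),(52,30)): print(np.array([522,-327])+Rz@q)
go((.581,-.3537,.15,-83)); p,d,c=shot("wrist"); W=cloud(c,d); t=np.array(r.state()["tcp_pos"])
m=(d>.1)&(np.hypot(W[...,0]-t[0],W[...,1]-t[1])<.022)&(W[...,2]>t[2]-.03)
m[:,:215]=0;m[:,300:]=0;m[330:]=0; P=W[m]; print(len(P),np.percentile(P[:,2]-t[2],[50,80,95,99]).round(4)); Q=P[P[:,2]>np.percentile(P[:,2],99)-.006]
print(cv2.minEnclosingCircle(((Q[:,:2]-t[:2])*1000).astype(np.float32)))
```

```text
[ 472.40527787 -333.35323043]
[ 580.87439103 -353.73585757]
[ 569.76657276 -290.63580708]
at [ 0.5532 -0.1476  0.1518] yaw -83.2 gap 0.359 grip 59.9 F [-0.6  0.3 -1.6] t 12.1
[0.016 1.04  0.009] [-0.001 -0.003 -0.005]
5718 [-0.0104 -0.0066  0.0152  0.0175]
((0.14372055232524872, 1.060135841369629), 19.633403778076172)
```

Request:
{"name": "servo_tool", "arguments": {"steps": "0.01 0.2 0 0 0 0 0.1;0.02 0.45 0 0 0 0 0.1;0.02 0.7 0 0 0 0 0.1;0.02 0.9 0 0 0 0 0.1;0.02 0.99 0 0 0 0 0.1;0.02 0.99 0 0 0 0 0.1;0.02 0.99 0 0 0 0 0.1"}}

```text
time_s: 12.85
tcp_pos: [0.5796, -0.3427, 0.1496]
tcp_rot: [[0.993, 0.117, -0.001], [0.117, -0.993, 0.003], [-0.001, -0.003, -1.0]]
wrist_force: [-1.0, -0.1, -2.2]
finger_gap: 0.359
grip_force: 60.0
```

Run:
```python
from h import *
go((.582,-.3537,.06,-83),(.582,-.3537,.0565,-83))
```

```text
at [ 0.5796 -0.3427  0.1496] yaw -83.3 gap 0.359 grip 60.0 F [-1.  -0.1 -2.2] t 12.8
[0.006 0.057 0.448] [-0.004  0.001 -0.006]
[0.006 0.057 0.465] [-0.004  0.001 -0.006]
```

Request:
{"name": "servo_tool", "arguments": {"steps": "0.006 0.055 0.1 0 0 0 0.1;0.006 0.055 0.25 0 0 0 0.1;0.006 0.055 0.36 0 0 0 0.1;0.006 0.055 0.41 0 0 0 0.1;0.006 0.055 0.44 0 0 0 0.1;0.006 0.055 0.455 0 0 0 0.1;0.006 0.055 0.462 0 0 0 0.1;0.006 0.055 0.462 0 0 0 0.1"}}

```text
time_s: 13.65
tcp_pos: [0.5837, -0.3546, 0.0598]
tcp_rot: [[0.993, 0.118, 0.003], [0.118, -0.993, 0.0], [0.003, -0.0, -1.0]]
wrist_force: [-0.7, -1.1, -1.0]
finger_gap: 0.363
grip_force: 60.0
```

Request:
{"name": "servo_tool", "arguments": {"steps": "-0.005 0 0.005 0 0 0 0.1;-0.005 0 0.012 0 0 0 0.1;-0.005 0 0.012 0 0 0 0.1"}}

```text
time_s: 13.95
tcp_pos: [0.5824, -0.3549, 0.0572]
tcp_rot: [[0.993, 0.118, 0.002], [0.118, -0.993, 0.0], [0.002, -0.0, -1.0]]
wrist_force: [-0.5, 0.4, 1.6]
finger_gap: 0.363
grip_force: 60.3
```

Contact on the floor shows at +1.6 N. I'll release and rise.

Request:
{"name": "servo_tool", "arguments": {"steps": "0 0 0 0 0 0 0.42;0 0 0 0 0 0 0.48;0 0 0 0 0 0 0.55;0 0 -0.03 0 0 0 0.6;0 0 -0.15 0 0 0 0.6;0 0 -0.4 0 0 0 0.7;0 0 -0.65 0 0 0 0.7;0 0 -0.9 0 0 0 0.75;0 0 -0.9 0 0 0 0.75;0 0 -0.9 0 0 0 0.75"}}

```text
time_s: 14.95
tcp_pos: [0.5826, -0.3551, 0.2389]
tcp_rot: [[0.993, 0.118, 0.005], [0.118, -0.993, -0.001], [0.005, 0.002, -1.0]]
wrist_force: [-0.5, -0.4, -1.3]
finger_gap: 0.75
grip_force: 0.0
```

Request:
{"name": "servo_tool", "arguments": {"steps": "0.05 -0.25 0 0 0 0 0.75;0.15 -0.5 0 0 0 0 0.75;0.25 -0.75 0 0 0 0 0.75;0.3 -1 0 0 0 0 0.75;0.3 -1 0 0 0 0 0.75;0.3 -1 0 0 0 0 0.75"}}

```text
time_s: 15.55
tcp_pos: [0.6173, -0.147, 0.2351]
tcp_rot: [[0.993, 0.121, -0.002], [0.121, -0.993, 0.002], [-0.001, -0.002, -1.0]]
wrist_force: [0.2, -0.6, -0.2]
finger_gap: 0.75
grip_force: 0.0
```

Run:
```python
from h import *
p,d,c=shot("wrist","w7"); tops("wrist",dict(nip=(.581,-.354,.038,.055,.035),cap=(.473,-.333,.028,.05,.045),nut=S["nut"]))
W=cloud(c,d); m=(np.hypot(W[...,0]-.581,W[...,1]+.354)<.02)&(d>.2); print("nip z",np.percentile(W[m][:,2],[90,95,99]).round(4))
tray("wrist","blue"); go((.6565,.1506,.25,-83))
```

```text
wrist nip 676 circ 580.6 -353.2 r 17.6 mid [ 581.  -352.6] mean [ 581.4 -352.1]
wrist cap 131 circ 495.8 -338.1 r 14.4 mid [ 496.3 -338.2] mean [ 497.5 -337. ]
wrist nut 293 circ 663.1 -149.4 r 13.1 mid [ 663.3 -149.2] mean [ 663.5 -149.3]
nip z [0.0462 0.0466 0.0472]
blue outer z 0.004 [393.  -86.5  72.3  28.1  14.2] px [179 304] [205 350]
blue outer z 0.012 [399.6 -87.7  70.7  27.4  14.2] px [179 304] [205 350]
blue outer z 0.018 [404.6 -88.6  69.5  26.9  14.2] px [179 304] [205 350]
blue outer z 0.004 [ 568.1 -293.8   52.1   53.3    7. ] px [354 201] [399 242]
blue outer z 0.012 [ 570.8 -290.3   51.    52.1    7. ] px [354 201] [399 242]
blue outer z 0.018 [ 572.9 -287.6   50.1   51.2    7. ] px [354 201] [399 242]
blue outer z 0.004 [ 581.5 -325.7   81.5  151.5    7.1] px [340 181] [473 246]
blue outer z 0.012 [ 583.9 -321.4   79.6  148.1    7.1] px [340 181] [473 246]
blue outer z 0.018 [ 585.7 -318.2   78.2  145.5    7.1] px [340 181] [473 246]
at [ 0.6174 -0.1486  0.2354] yaw -83.1 gap 0.752 grip 0.0 F [-0.1 -0.4  0.1] t 15.6
[ 0.373 -1.462 -0.071] [-0.002  0.001 -0.003]
```

View pics/w7.png

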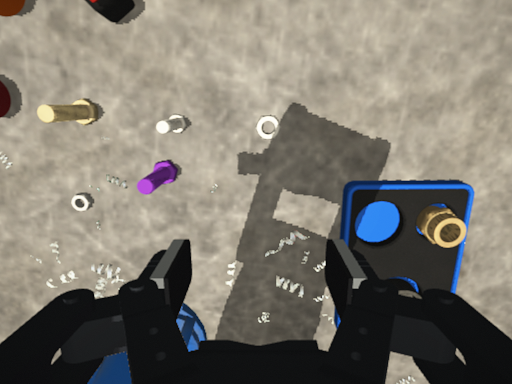

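The nipple stands in its recess at (440,227), with its top at z 0.046, so it's seated. Next is the red bottle.

Request:
{"name": "servo_tool", "arguments": {"steps": "0.05 -0.25 0 0 0 0 0.75;0.1 -0.5 0 0 0 0 0.75;0.2 -0.75 0 0 0 0 0.75;0.3 -0.95 0 0 0 0 0.75;0.3 -0.95 0 0 0 0 0.75;0.3 -0.95 0 0 0 0 0.75"}}

```text
time_s: 16.2
tcp_pos: [0.6553, 0.046, 0.2361]
tcp_rot: [[0.993, 0.118, 0.0], [0.118, -0.993, 0.0], [0.0, -0.0, -1.0]]
wrist_force: [0.3, -0.9, -0.1]
finger_gap: 0.749
grip_force: 0.0
```

Run:
```python
from h import *
p,d,c=shot("wrist"); W=cloud(c,d)
m=(W[...,2]>.05)&(W[...,2]<.13)&(np.hypot(W[...,0]-.6565,W[...,1]-.1506)<.04); 
for a,b in((.05,.08),(.09,.13)): 
    k=m&(W[...,2]>a)&(W[...,2]<b); print(a,k.sum(),cv2.minEnclosingCircle((W[k][:,:2]*1000).astype(np.float32)))
tops("wrist",dict(bolt=S["bolt"],purple=S["purple"]))
go((.6565,.1505,.15,-83))
```

```text
0.05 947 ((658.2134399414062, 150.37353515625), 23.15947151184082)
0.09 510 ((657.9835815429688, 149.68748474121094), 9.008650779724121)
wrist bolt 256 circ 655.0 47.9 r 8.0 mid [655.4  47.9] mean [656.3  47.9]
wrist purple 78 circ 601.2 -40.1 r 7.3 mid [604.2 -40.3] mean [605.3 -38.9]
at [0.655  0.0451 0.2362] yaw -83.3 gap 0.750 grip 0.0 F [0.8 0.  0.5] t 16.2
[ 0.069 -0.523  0.431] [-0.    -0.    -0.006]
```

Request:
{"name": "servo_tool", "arguments": {"steps": "0.03 -0.25 0 0 0 0 0.75;0.07 -0.5 0 0 0 0 0.75;0.074 -0.522 0 0 0 0 0.75;0.074 -0.522 0.05 0 0 0 0.75;0.074 -0.522 0.2 0 0 0 0.75;0.074 -0.522 0.4 0 0 0 0.75;0.074 -0.522 0.6 0 0 0 0.75;0.074 -0.522 0.7 0 0 0 0.75;0.074 -0.522 0.7 0 0 0 0.75"}}

```text
time_s: 17.15
tcp_pos: [0.655, 0.1486, 0.0927]
tcp_rot: [[0.993, 0.115, -0.006], [0.115, -0.993, -0.001], [-0.006, 0.0, -1.0]]
wrist_force: [0.2, 0.5, -0.4]
finger_gap: 0.748
grip_force: 0.0
```

Run:
```python
from h import *
go((.6575,.150,.073,-83))
```

```text
at [0.655  0.1486 0.0927] yaw -83.4 gap 0.748 grip 0.0 F [ 0.2  0.5 -0.4] t 17.1
[ 0.014 -0.006  0.098] [ 0.     0.008 -0.009]
```

Request:
{"name": "servo_tool", "arguments": {"steps": "0.005 0 0.05 0 0 0 0.75;0.01 0 0.1 0 0 0 0.75;0.01 0 0.105 0 0 0 0.75;0.01 0 0.105 0 0 0 0.6;0.01 0 0.105 0 0 0 0.45;0.01 0 0.105 0 0 0 0.3;0.01 0 0.105 0 0 0 0.3;0.01 0 0.105 0 0 0 0.3;0.01 0 0.105 0 0 0 0.3"}}

```text
time_s: 18.05
tcp_pos: [0.6606, 0.1527, 0.0773]
tcp_rot: [[0.993, 0.118, 0.004], [0.118, -0.993, 0.001], [0.004, -0.001, -1.0]]
wrist_force: [-0.1, -0.4, 5.4]
finger_gap: 0.505
grip_force: 61.4
```

Request:
{"name": "servo_tool", "arguments": {"steps": "0 0 -0.05 0 0 0 0.3;0 0 -0.2 0 0 0 0.3;0 0 -0.4 0 0 0 0.3;0 0 -0.6 0 0 0 0.3;0 0 -0.7 0 0 0 0.3;0 0 -0.7 0 0 0 0.3;0 0 -0.7 0 0 0 0.3"}}

```text
time_s: 18.75
tcp_pos: [0.6591, 0.1523, 0.2159]
tcp_rot: [[0.993, 0.118, 0.001], [0.118, -0.993, 0.001], [0.001, -0.001, -1.0]]
wrist_force: [-0.1, -0.0, -1.4]
finger_gap: 0.507
grip_force: 61.1
```

Run:
```python
from h import *
shot("wrist","w8"); go((.5698,-.2906,.21,-83))
```

```text
at [0.6585 0.1522 0.2148] yaw -83.2 gap 0.507 grip 61.1 F [-0.4 -0.4 -1.8] t 18.8
[-0.702  2.146  0.023] [-0.001  0.001 -0.005]
```

View pics/w8.png

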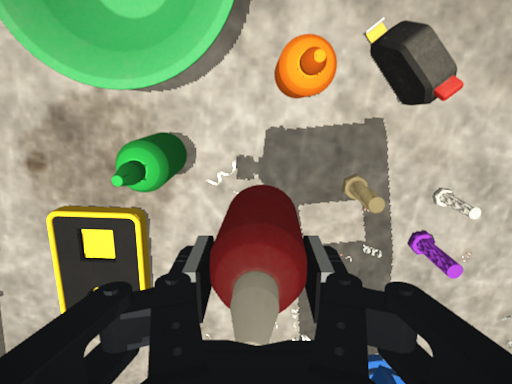

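The bottle is held at (258,250), upright, and the bench is clear behind it. I'll carry it to the blue tray.

Request:
{"name": "servo_tool", "arguments": {"steps": "-0.07 0.2 0 0 0 0 0.3;-0.15 0.45 0 0 0 0 0.3;-0.24 0.7 0 0 0 0 0.3;-0.33 0.95 0 0 0 0 0.3;-0.34 1 0 0 0 0 0.3;-0.34 1 0 0 0 0 0.3"}}

```text
time_s: 19.4
tcp_pos: [0.6138, -0.057, 0.2137]
tcp_rot: [[0.993, 0.114, -0.003], [0.114, -0.993, 0.001], [-0.002, -0.001, -1.0]]
wrist_force: [0.3, -0.1, -0.6]
finger_gap: 0.502
grip_force: 61.3
```

Request:
{"name": "servo_tool", "arguments": {"steps": "-0.07 0.2 0 0 0 0 0.3;-0.15 0.45 0 0 0 0 0.3;-0.24 0.7 0 0 0 0 0.3;-0.33 0.95 0 0 0 0 0.3;-0.35 1 0 0 0 0 0.3;-0.35 1 0 0 0 0 0.3;-0.35 1 0 0 0 0 0.3"}}

```text
time_s: 20.1
tcp_pos: [0.5695, -0.2601, 0.2143]
tcp_rot: [[0.993, 0.117, -0.0], [0.117, -0.993, 0.003], [-0.0, -0.003, -1.0]]
wrist_force: [0.4, 0.9, -1.1]
finger_gap: 0.502
grip_force: 61.4
```

Run:
```python
from h import *
shot("wrist"); tray("wrist","blue"); go((.5698,-.2906,.12,-83))
```

```text
blue outer z 0.004 [427.8 -55.1  72.8  76.1  42.2] px [ 26 234] [102 294]
blue outer z 0.012 [432.9 -59.8  71.1  74.2  42.2] px [ 26 234] [102 294]
blue outer z 0.018 [436.7 -63.4  69.8  72.8  42.2] px [ 26 234] [102 294]
blue hole z 0.004 [449.1 -50.3  25.4  29.1   6.9] px [ 54 241] [ 79 261]
blue hole z 0.012 [453.7 -55.2  24.8  28.4   6.9] px [ 54 241] [ 79 261]
blue hole z 0.018 [457.1 -58.8  24.3  27.9   6.9] px [ 54 241] [ 79 261]
blue outer z 0.004 [ 572.4 -292.6   55.5   49.7   66.2] px [262 149] [314 198]
blue outer z 0.012 [ 574.  -291.6   54.2   48.5   66.2] px [262 149] [314 198]
blue outer z 0.018 [ 575.2 -290.9   53.2   47.6   66.2] px [262 149] [314 198]
blue outer z 0.004 [ 527.7 -329.4  189.7  147.4    7.3] px [250 128] [390 289]
blue outer z 0.012 [ 530.4 -327.5  185.1  143.8    7.3] px [250 128] [390 289]
blue outer z 0.018 [ 532.4 -326.1  181.7  141.1    7.3] px [250 128] [390 289]
at [ 0.5697 -0.2596  0.2145] yaw -83.2 gap 0.503 grip 61.4 F [-0.2  0.2 -1.1] t 20.1
[-0.018  0.155  0.472] [-0.003 -0.    -0.004]
```

Request:
{"name": "servo_tool", "arguments": {"steps": "-0.012 0.1 0 0 0 0 0.3;-0.012 0.155 0 0 0 0 0.3;-0.012 0.155 0 0 0 0 0.3;-0.012 0.155 0.1 0 0 0 0.3;-0.012 0.155 0.3 0 0 0 0.3;-0.012 0.155 0.45 0 0 0 0.3;-0.012 0.155 0.55 0 0 0 0.3;-0.012 0.155 0.6 0 0 0 0.3;-0.012 0.155 0.63 0 0 0 0.3;-0.012 0.155 0.64 0 0 0 0.3;-0.012 0.155 0.64 0 0 0 0.3"}}

```text
time_s: 21.25
tcp_pos: [0.5717, -0.2923, 0.0884]
tcp_rot: [[0.993, 0.118, 0.003], [0.118, -0.993, 0.0], [0.003, -0.0, -1.0]]
wrist_force: [-0.0, -0.6, -0.4]
finger_gap: 0.507
grip_force: 61.4
```

Request:
{"name": "servo_tool", "arguments": {"steps": "0 -0.006 0.015 0 0 0 0.3;0 -0.006 0.03 0 0 0 0.3;0 -0.006 0.03 0 0 0 0.3"}}

```text
time_s: 21.55
tcp_pos: [0.5709, -0.2908, 0.0816]
tcp_rot: [[0.993, 0.118, 0.001], [0.118, -0.993, 0.001], [0.002, -0.001, -1.0]]
wrist_force: [-0.5, 0.2, -0.9]
finger_gap: 0.504
grip_force: 61.4
```

Request:
{"name": "servo_tool", "arguments": {"steps": "0 0 0.004 0 0 0 0.3;0 0 0.004 0 0 0 0.55;0 0 0.004 0 0 0 0.6;0 0 0.004 0 0 0 0.66;0 0 0 0 0 0 0.72;0 0 -0.05 0 0 0 0.72;0 0 -0.2 0 0 0 0.72;0 0 -0.45 0 0 0 0.72;0 0 -0.7 0 0 0 0.72;0 0 -0.9 0 0 0 0.72;0 0 -0.9 0 0 0 0.72;0 0 -0.9 0 0 0 0.72"}}

```text
time_s: 22.75
tcp_pos: [0.5711, -0.2913, 0.2635]
tcp_rot: [[0.993, 0.118, 0.004], [0.118, -0.993, -0.001], [0.004, 0.001, -1.0]]
wrist_force: [-0.6, 0.2, 0.4]
finger_gap: 0.722
grip_force: 0.0
```

Request:
{"name": "servo_tool", "arguments": {"steps": "0.1 -0.2 0 0 0 0 0.6;0.2 -0.4 0 0 0 0 0.6;0.3 -0.6 0 0 0 0 0.6;0.35 -0.75 0 0 0 0 0.6;0.35 -0.75 0 0 0 0 0.6;0.35 -0.75 0 0 0 0 0.6"}}

```text
time_s: 23.35
tcp_pos: [0.6218, -0.133, 0.2602]
tcp_rot: [[0.993, 0.12, -0.001], [0.12, -0.993, 0.001], [-0.001, -0.002, -1.0]]
wrist_force: [-0.7, -1.2, -0.0]
finger_gap: 0.603
grip_force: 0.0
```

Run:
```python
from h import *
p,d,c=shot("wrist","w9"); tops("wrist",dict(bot=(.570,-.29,.1,.14,.03),botbody=(.570,-.29,.05,.085,.03),nip=(.581,-.354,.038,.055,.035),nut=S["nut"]))
W=cloud(c,d); m=(np.hypot(W[...,0]-.57,W[...,1]+.29)<.025)&(d>.15); print("bottle top",np.percentile(W[m][:,2],[95,99,99.8]).round(4))
go((.6628,-.1488,.15,-90)); shot("top","top1")
# nut outline and flats
z=W[...,2]; m=((z>.007)&(z<.018)&(np.hypot(W[...,0]-.6628,W[...,1]+.1488)<.022)).astype(np.uint8)
k=max(cv2.findContours(m,cv2.RETR_EXTERNAL,cv2.CHAIN_APPROX_NONE)[0],key=cv2.contourArea)[:,0]
Q=np.array([ray(c,u,v,.013)[:2] for u,v in k])*1000; ctr=(Q.min(0)+Q.max(0))/2; 
H=cv2.convexHull(Q.astype(np.float32))[:,0]
for a in range(0,60,5): print(a,[round(float(np.ptp(H@[np.cos(np.radians(a+b)),np.sin(np.radians(a+b))])),1) for b in(0,60,120)])
print("ctr",ctr)
```

```text
wrist bot 410 circ 570.2 -292.2 r 8.5 mid [ 570.7 -290.8] mean [ 571.7 -290. ]
wrist botbody 1114 circ 569.9 -292.1 r 22.9 mid [ 571.4 -289.7] mean [ 578.3 -281.3]
wrist nip 580 circ 580.9 -353.9 r 17.9 mid [ 581.2 -352.8] mean [ 581.5 -352. ]
wrist nut 262 circ 663.1 -149.3 r 13.3 mid [ 663.1 -149.3] mean [ 663.5 -149. ]
bottle top [0.1168 0.1241 0.1248]
at [ 0.6219 -0.1339  0.2605] yaw -83.2 gap 0.604 grip 0.0 F [ 0.7 -0.5  0.4] t 23.4
[0.195 0.099 0.552] [-0.002  0.001  0.151]
0 [24.9, 25.1, 24.7]
5 [24.1, 24.4, 23.8]
10 [23.9, 24.1, 23.8]
15 [24.3, 24.9, 24.2]
20 [25.2, 25.6, 24.6]
25 [25.8, 26.1, 25.0]
30 [26.3, 26.3, 25.6]
35 [26.6, 26.4, 26.0]
40 [26.6, 26.4, 26.1]
45 [26.5, 26.2, 26.1]
50 [26.1, 25.9, 25.9]
55 [25.7, 25.4, 25.5]
ctr [ 663.04553376 -149.16730537]
```

View pics/w9.png

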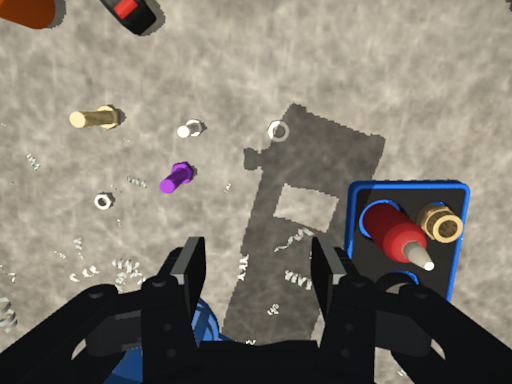

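The bottle is in its recess at (400,235), upright, with its top at z 0.124. The nut is at (279,131) with flat normals near 9.5° mod 60, so I'll use tool yaw -50.5°.

Run:
```python
from h import *
go((.6628,-.149,.10,-50.5))
```

```text
at [ 0.6219 -0.1345  0.2608] yaw -83.3 gap 0.602 grip 0.0 F [ 0.2  0.  -1.1] t 23.4
[0.195 0.097 0.804] [-0.001 -0.    -0.728]
```

Request:
{"name": "servo_tool", "arguments": {"steps": "0.195 0.097 0.1 0 0 -0.19 0.5;0.195 0.097 0.3 0 0 -0.38 0.5;0.195 0.097 0.5 0 0 -0.57 0.5;0.195 0.097 0.7 0 0 -0.728 0.5;0.195 0.097 0.8 0 0 -0.728 0.5;0.195 0.097 0.8 0 0 -0.728 0.5;0.195 0.097 0.8 0 0 -0.728 0.5"}}

```text
time_s: 24.15
tcp_pos: [0.6637, -0.1495, 0.1019]
tcp_rot: [[0.772, 0.635, 0.001], [0.635, -0.772, 0.001], [0.001, -0.0, -1.0]]
wrist_force: [1.0, 0.6, 0.7]
finger_gap: 0.5
grip_force: 0.0
```

Run:
```python
from h import *
shot("wrist"); tops("wrist",dict(nut=S["nut"])); go((.6628,-.149,.0285,-50.5))
```

```text
wrist nut 720 circ 662.9 -149.4 r 13.6 mid [ 663.  -149.3] mean [ 663.4 -148.9]
at [ 0.6645 -0.1495  0.1031] yaw -50.6 gap 0.500 grip 0.0 F [ 0.4 -0.1  0.5] t 24.2
[-0.006 -0.008  0.373] [ 0.002 -0.004 -0.001]
```

Request:
{"name": "servo_tool", "arguments": {"steps": "-0.005 -0.005 0.15 0 0 0 0.5;-0.005 -0.005 0.28 0 0 0 0.5;-0.005 -0.005 0.35 0 0 0 0.5;-0.005 -0.005 0.37 0 0 0 0.5;-0.005 -0.005 0.37 0 0 0 0.5"}}

```text
time_s: 24.7
tcp_pos: [0.6631, -0.1484, 0.0286]
tcp_rot: [[0.771, 0.636, 0.002], [0.636, -0.771, 0.001], [0.002, 0.001, -1.0]]
wrist_force: [0.3, 1.1, 0.3]
finger_gap: 0.492
grip_force: 0.0
```

Run:
```python
from h import *
go((.6628,-.149,.0285,-50.5))
```

```text
at [ 0.6631 -0.1484  0.0286] yaw -50.5 gap 0.492 grip 0.0 F [0.3 1.1 0.3] t 24.7
[-0.003  0.001  0.001] [ 0.001 -0.003  0.   ]
```

Request:
{"name": "servo_tool", "arguments": {"steps": "0 0 0 0 0 0 0.35;0 0 0 0 0 0 0.25;0 0 0 0 0 0 0.1;0 0 0 0 0 0 0.1;0 0 0 0 0 0 0.1;0 0 0 0 0 0 0.1;0 0 0 0 0 0 0.1"}}

```text
time_s: 25.4
tcp_pos: [0.6637, -0.1484, 0.0297]
tcp_rot: [[0.771, 0.637, 0.004], [0.637, -0.771, 0.0], [0.003, 0.002, -1.0]]
wrist_force: [0.4, 1.0, 5.7]
finger_gap: 0.247
grip_force: 58.5
```

Request:
{"name": "servo_tool", "arguments": {"steps": "0 0 -0.03 0 0 0 0.1;0 0 -0.1 0 0 0 0.1;0 0 -0.3 0 0 0 0.1;0 0 -0.5 0 0 0 0.1;0 0 -0.7 0 0 0 0.1;0 0 -0.8 0 0 0 0.1;0 0 -0.8 0 0 0 0.1"}}

```text
time_s: 26.1
tcp_pos: [0.6646, -0.1489, 0.1933]
tcp_rot: [[0.771, 0.636, 0.009], [0.636, -0.771, -0.001], [0.007, 0.007, -1.0]]
wrist_force: [-0.7, -0.5, 0.5]
finger_gap: 0.245
grip_force: 58.9
```

Run:
```python
from h import *
p,d,c=shot("wrist","w10"); go((.5595,.3205,.19,-51)); cv2.imwrite("pics/w10c.png",cv2.resize(p[180:340,180:340,::-1],None,fx=3,fy=3,interpolation=cv2.INTER_CUBIC))
```

```text
at [ 0.6633 -0.1485  0.1907] yaw -50.5 gap 0.250 grip 58.9 F [-0.2 -0.8 -0.4] t 26.1
[ 1.092 -2.139  0.   ] [ 0.005 -0.006  0.012]
```

View pics/w10c.png

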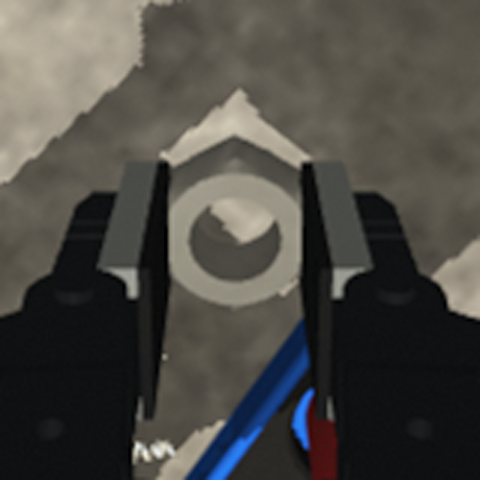

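The nut is gripped flat at (235,240) in the crop, on its flats. I'll carry it to the yellow tray in three legs.

Request:
{"name": "servo_tool", "arguments": {"steps": "0.1 -0.2 0 0 0 0 0.1;0.22 -0.42 0 0 0 0 0.1;0.34 -0.65 0 0 0 0 0.1;0.45 -0.9 0 0 0 0 0.1;0.5 -1 0 0 0 0 0.1;0.5 -1 0 0 0 0 0.1"}}

```text
time_s: 26.75
tcp_pos: [0.6099, 0.0731, 0.1865]
tcp_rot: [[0.769, 0.64, -0.002], [0.64, -0.769, 0.001], [-0.001, -0.002, -1.0]]
wrist_force: [0.7, -0.9, -1.2]
finger_gap: 0.252
grip_force: 58.9
```

Request:
{"name": "servo_tool", "arguments": {"steps": "0.05 -0.1 0 0 0 0 0.1;0.12 -0.25 0 0 0 0 0.1;0.2 -0.45 0 0 0 0 0.1;0.3 -0.65 0 0 0 0 0.1;0.35 -0.7 0 0 0 0 0.1;0.35 -0.7 0 0 0 0 0.1;0.35 -0.7 0 0 0 0 0.1"}}

```text
time_s: 27.45
tcp_pos: [0.577, 0.2211, 0.1873]
tcp_rot: [[0.771, 0.637, 0.0], [0.637, -0.771, 0.0], [0.0, 0.0, -1.0]]
wrist_force: [0.3, -0.0, -0.2]
finger_gap: 0.249
grip_force: 59.0
```

Run:
```python
from h import *
p,d,c=shot("wrist","w11"); tray("wrist","yel"); go((.5595,.3205,.10,-51))
```

```text
yel outer z 0.004 [483.8 315.6  33.7  36.8   5.3] px [109 171] [144 206]
yel outer z 0.012 [487.7 314.3  32.8  35.8   5.3] px [109 171] [144 206]
yel outer z 0.018 [490.6 313.3  32.1  35.1   5.3] px [109 171] [144 206]
yel outer z 0.004 [555.6 322.8  37.7  37.6   4.9] px [136 100] [188 154]
yel outer z 0.012 [557.6 321.3  36.7  36.6   4.9] px [136 100] [188 154]
yel outer z 0.018 [559.1 320.2  36.   35.9   4.9] px [136 100] [188 154]
yel outer z 0.018 [522.2 318.2 153.2 101.6   4.9] px [60 61] [227 245]
yel outer z 0.021 [523.4 317.7 151.7 100.6   4.9] px [60 61] [227 245]
yel hole z 0.018 [521.8 318.3 140.3  90.3   4.9] px [67 68] [219 240]
yel hole z 0.021 [522.9 317.7 138.9  89.3   4.9] px [67 68] [219 240]
at [0.5771 0.2207 0.1875] yaw -50.5 gap 0.247 grip 59.0 F [-0.   0.4 -0.9] t 27.5
[ 0.249 -0.441  0.437] [ 0.    -0.001  0.011]
```

View pics/w11.png

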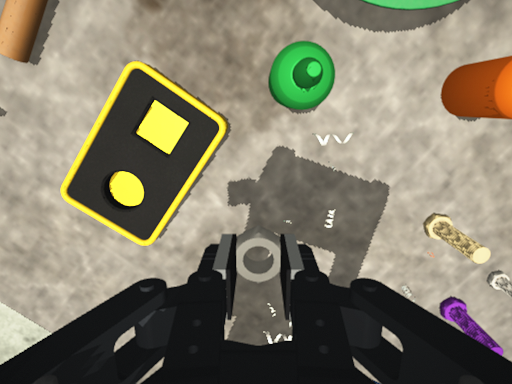

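The yellow tray is centred at (522.3, 318.0) mm with yaw 4.9°. The square recess is at (163,127) and the round one at (127,189). I'll move above the square one and check the pose before lowering.

Request:
{"name": "servo_tool", "arguments": {"steps": "0.08 -0.15 0 0 0 0 0.1;0.18 -0.33 0 0 0 0 0.1;0.252 -0.446 0 0 0 0 0.1;0.252 -0.446 0.2 0 0 0 0.1;0.252 -0.446 0.4 0 0 0 0.1;0.252 -0.446 0.5 0 0 0 0.1;0.252 -0.446 0.5 0 0 0 0.1;0.252 -0.446 0.5 0 0 0 0.1"}}

```text
time_s: 28.3
tcp_pos: [0.56, 0.3219, 0.0883]
tcp_rot: [[0.772, 0.635, 0.001], [0.635, -0.772, 0.001], [0.001, 0.0, -1.0]]
wrist_force: [0.1, -0.4, 0.2]
finger_gap: 0.249
grip_force: 59.0
```

Run:
```python
from h import *
go((.5591,.3217,.046,-50.5),(.5591,.3217,.0415,-50.5))
```

```text
at [0.56   0.3219 0.0883] yaw -50.6 gap 0.249 grip 59.0 F [ 0.1 -0.4  0.2] t 28.3
[-0.004 -0.002  0.211] [ 0.    -0.002 -0.001]
[-0.004 -0.002  0.234] [ 0.    -0.002 -0.001]
```

Request:
{"name": "servo_tool", "arguments": {"steps": "-0.004 -0.002 0.08 0 0 0 0.1;-0.004 -0.002 0.15 0 0 0 0.1;-0.004 -0.002 0.19 0 0 0 0.1;-0.004 -0.002 0.21 0 0 0 0.1;-0.004 -0.002 0.222 0 0 0 0.1;-0.004 -0.002 0.228 0 0 0 0.1;-0.004 -0.002 0.228 0 0 0 0.1"}}

```text
time_s: 29.0
tcp_pos: [0.5586, 0.3231, 0.0427]
tcp_rot: [[0.771, 0.637, 0.002], [0.637, -0.771, 0.001], [0.002, 0.0, -1.0]]
wrist_force: [0.4, 0.2, -1.4]
finger_gap: 0.254
grip_force: 59.0
```

Request:
{"name": "servo_tool", "arguments": {"steps": "0 0 0.003 0 0 0 0.1;0 0 0.003 0 0 0 0.3;0 0 0.003 0 0 0 0.36;0 0 0 0 0 0 0.42;0 0 -0.03 0 0 0 0.45;0 0 -0.15 0 0 0 0.5;0 0 -0.4 0 0 0 0.5;0 0 -0.65 0 0 0 0.5;0 0 -0.8 0 0 0 0.5;0 0 -0.8 0 0 0 0.5"}}

```text
time_s: 30.0
tcp_pos: [0.5609, 0.3243, 0.2089]
tcp_rot: [[0.771, 0.636, 0.01], [0.636, -0.771, 0.006], [0.012, 0.002, -1.0]]
wrist_force: [-0.2, -0.0, -0.2]
finger_gap: 0.499
grip_force: 0.0
```

Run:
```python
from h import *
p,d,c=shot("wrist","w12"); tops("wrist",dict(nut=(.5583,.321,.021,.035,.02),bolt=S["bolt"])); tray("wrist","yel"); go((.6546,.0482,.17,-83),(.6546,.0482,.17,-51))
```

```text
wrist nut 346 circ 556.8 323.5 r 13.4 mid [556.8 323.7] mean [557.  323.9]
bolt none
yel outer z 0.004 [485.4 313.7  36.3  33.1  75.2] px [205 218] [239 247]
yel outer z 0.012 [488.6 315.   35.4  32.3  75.2] px [205 218] [239 247]
yel outer z 0.018 [490.9 316.1  34.8  31.7  75.2] px [205 218] [239 247]
yel outer z 0.004 [556.2 319.9  37.6  37.7   5. ] px [236 157] [283 203]
yel outer z 0.012 [557.6 321.1  36.7  36.8   5. ] px [236 157] [283 203]
yel outer z 0.018 [558.7 322.   36.   36.1   5. ] px [236 157] [283 203]
yel hole z 0.004 [552.8 319.9  28.9  28.9  84.2] px [244 168] [269 197]
yel hole z 0.012 [554.3 321.1  28.2  28.2  84.2] px [244 168] [269 197]
yel hole z 0.018 [555.4 322.   27.7  27.7  84.2] px [244 168] [269 197]
yel outer z 0.004 [517.8 315.6 158.9 105.8   4.9] px [166 125] [317 283]
yel outer z 0.012 [520.2 316.9 155.  103.2   4.9] px [166 125] [317 283]
yel outer z 0.018 [521.9 317.9 152.1 101.3   4.9] px [166 125] [317 283]
at [0.5596 0.3235 0.2059] yaw -50.5 gap 0.498 grip 0.0 F [ 0.7 -0.6 -0.6] t 30.1
[-0.511  1.364  0.177] [-0.001 -0.01   0.723]
[-0.511  1.364  0.177] [ 0.002 -0.01   0.012]
```

View pics/w12.png

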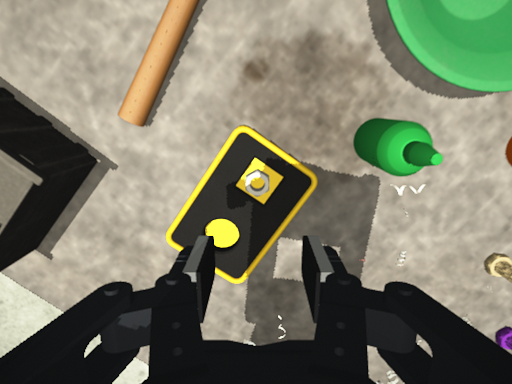

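The nut lies flat in the square recess at (258,182), about 3 mm off centre and within tolerance. The last part is the brass bolt.

Request:
{"name": "servo_tool", "arguments": {"steps": "-0.08 0.2 0 0 0 0 0.5;-0.17 0.45 0 0 0 0 0.5;-0.26 0.7 0 0 0 0 0.5;-0.35 0.95 0 0 0 0 0.5;-0.37 0.99 0 0 0 0 0.5;-0.37 0.99 0 0 0 0 0.5"}}

```text
time_s: 30.65
tcp_pos: [0.627, 0.1202, 0.201]
tcp_rot: [[0.774, 0.634, -0.001], [0.634, -0.774, 0.0], [-0.0, -0.001, -1.0]]
wrist_force: [-0.6, 0.3, -1.0]
finger_gap: 0.499
grip_force: 0.0
```

Run:
```python
from h import *
z=load("wrist"); W=cloud(z[2],z[1]); m=(np.hypot(W[...,0]-.557,W[...,1]-.3236)<.012)&(z[1]>.2); print("nut top z",np.percentile(W[m][:,2],[60,80,95]).round(4))
shot("wrist"); tops("wrist",dict(bolt=S["bolt"],head=(.655,.048,.005,.014,.022))); go((.6548,.0481,.12,-51))
```

```text
nut top z [0.025  0.0256 0.0265]
wrist bolt 360 circ 654.7 48.2 r 8.0 mid [655.   48.4] mean [655.2  49.9]
wrist head 276 circ 654.6 48.3 r 13.9 mid [654.8  49.5] mean [656.  53.]
at [0.6266 0.1219 0.2012] yaw -50.6 gap 0.502 grip 0.0 F [ 1.   0.3 -0.2] t 30.7
[-0.125  0.375  0.405] [-0.002  0.     0.009]
```

Request:
{"name": "servo_tool", "arguments": {"steps": "-0.06 0.2 0 0 0 0 0.5;-0.125 0.375 0 0 0 0 0.5;-0.125 0.375 0 0 0 0 0.5;-0.125 0.375 0 0 0 0 0.5;-0.125 0.375 0.2 0 0 0 0.5;-0.125 0.375 0.38 0 0 0 0.5;-0.125 0.375 0.4 0 0 0 0.5;-0.125 0.375 0.4 0 0 0 0.5"}}

```text
time_s: 31.5
tcp_pos: [0.6546, 0.0509, 0.1216]
tcp_rot: [[0.77, 0.638, -0.001], [0.638, -0.77, 0.001], [-0.0, -0.002, -1.0]]
wrist_force: [-0.1, -0.1, 0.3]
finger_gap: 0.501
grip_force: 0.0
```

Run:
```python
from h import *
go((.6547,.0482,.0455,-50.5))
```

```text
at [0.6546 0.0509 0.1216] yaw -50.4 gap 0.501 grip 0.0 F [-0.1 -0.1  0.3] t 31.5
[-0.008  0.011  0.381] [-0.002  0.001  0.003]
```

Request:
{"name": "servo_tool", "arguments": {"steps": "-0.008 0.01 0.15 0 0 0 0.5;-0.008 0.01 0.28 0 0 0 0.5;-0.008 0.01 0.36 0 0 0 0.5;-0.008 0.01 0.38 0 0 0 0.5;-0.008 0.01 0.38 0 0 0 0.4;-0.008 0.01 0.38 0 0 0 0.32;-0.008 0.01 0.38 0 0 0 0.25;-0.008 0.01 0.38 0 0 0 0.18;-0.008 0.01 0.38 0 0 0 0.05;-0.008 0.01 0.38 0 0 0 0.05;-0.008 0.01 0.38 0 0 0 0.05;-0.008 0.01 0.38 0 0 0 0.05"}}

```text
time_s: 32.7
tcp_pos: [0.6567, 0.0469, 0.0478]
tcp_rot: [[0.771, 0.636, 0.003], [0.636, -0.771, 0.001], [0.003, 0.001, -1.0]]
wrist_force: [0.5, 0.1, 6.0]
finger_gap: 0.17
grip_force: 58.3
```

Request:
{"name": "servo_tool", "arguments": {"steps": "0 0 -0.03 0 0 0 0.05;0 0 -0.15 0 0 0 0.05;0 0 -0.35 0 0 0 0.05;0 0 -0.6 0 0 0 0.05;0 0 -0.75 0 0 0 0.05;0 0 -0.75 0 0 0 0.05;0 0 -0.75 0 0 0 0.05"}}

```text
time_s: 33.4
tcp_pos: [0.6558, 0.0466, 0.1974]
tcp_rot: [[0.771, 0.636, 0.003], [0.636, -0.771, 0.001], [0.003, 0.001, -1.0]]
wrist_force: [0.2, -0.1, -0.8]
finger_gap: 0.171
grip_force: 58.4
```

Run:
```python
from h import *
p,d,c=shot("wrist"); t=np.array(r.state()["tcp_pos"]); W=cloud(c,d); m=(d>.1)&(np.hypot(W[...,0]-t[0],W[...,1]-t[1])<.02)
v,u=np.nonzero(m); P=W[m]
# shaft top face and head: held bolt's visible points, brass coloured
hs=cv2.cvtColor(p,cv2.COLOR_RGB2HSV)[m]; k=(hs[:,0]<30)&(hs[:,0]>12)&(hs[:,1]>70)&(hs[:,2]>70); Q=P[k]-t
print(k.sum(),"z rel",np.percentile(Q[:,2],[1,50,90,99]).round(4))
for a,b in((-.06,-.035),(.01,.04)):
    q=Q[(Q[:,2]>a)&(Q[:,2]<b)]; 
    if len(q)>5: print(a,b,len(q),np.array(cv2.minEnclosingCircle((q[:,:2]*1000).astype(np.float32))[0]).round(1),q[:,2].max().round(4))
go((.4868,.3146,.2,-51)); 
cv2.imwrite("pics/w13.png",cv2.resize(p[160:360,160:360,::-1],None,fx=2.5,fy=2.5))
```

```text
3892 z rel [-0.0417  0.0096  0.0244  0.0252]
-0.06 -0.035 602 [0.9 1.8] -0.035
0.01 0.04 1918 [-1.3 -2.4] 0.026
at [0.655  0.0466 0.196 ] yaw -50.5 gap 0.171 grip 58.4 F [-1.3  0.1 -1.4] t 33.5
[ 0.204 -1.569 -0.019] [-0.    -0.001  0.012]
```

View pics/w13.png

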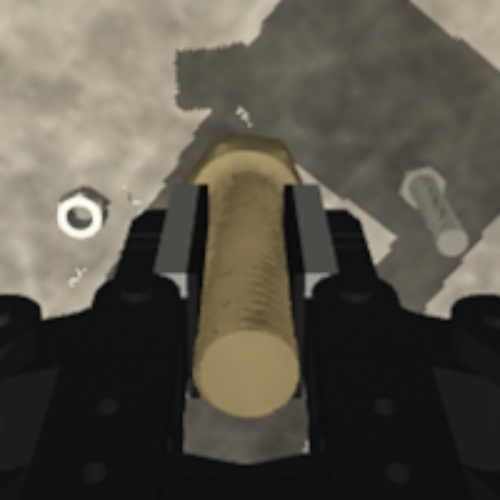

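The bolt is held upright at (247,290) in the crop with its head down, and the small nut and bolt are undisturbed. I'll carry it to the yellow tray.

Request:
{"name": "servo_tool", "arguments": {"steps": "0.02 -0.2 0 0 0 0 0.05;0.05 -0.42 0 0 0 0 0.05;0.08 -0.65 0 0 0 0 0.05;0.1 -0.85 0 0 0 0 0.05;0.1 -0.9 0 0 0 0 0.05;0.1 -0.9 0 0 0 0 0.05"}}

```text
time_s: 34.05
tcp_pos: [0.5548, 0.199, 0.1949]
tcp_rot: [[0.77, 0.639, -0.002], [0.639, -0.77, -0.0], [-0.001, -0.001, -1.0]]
wrist_force: [0.3, -0.7, -1.4]
finger_gap: 0.172
grip_force: 58.6
```

Request:
{"name": "servo_tool", "arguments": {"steps": "0.02 -0.15 0 0 0 0 0.05;0.05 -0.35 0 0 0 0 0.05;0.08 -0.55 0 0 0 0 0.05;0.104 -0.665 0 0 0 0 0.05;0.104 -0.67 0 0 0 0 0.05;0.104 -0.67 0.25 0 0 0 0.05;0.104 -0.67 0.45 0 0 0 0.05;0.104 -0.67 0.5 0 0 0 0.05;0.104 -0.67 0.5 0 0 0 0.05"}}

```text
time_s: 34.95
tcp_pos: [0.4874, 0.3131, 0.0947]
tcp_rot: [[0.772, 0.635, -0.002], [0.635, -0.772, -0.001], [-0.002, -0.0, -1.0]]
wrist_force: [-0.2, 0.2, -0.2]
finger_gap: 0.173
grip_force: 58.7
```

Run:
```python
from h import *
p,d,c=shot("wrist"); t=np.array(r.state()["tcp_pos"]); W=cloud(c,d)-t; hs=cv2.cvtColor(p,cv2.COLOR_RGB2HSV)
m=(d>.1)&(np.hypot(W[...,0],W[...,1])<.02)&(W[...,2]>.0215)&(hs[...,0]<30)&(hs[...,0]>12)&(hs[...,1]>70)
Q=W[m]; print("top face rel TCP",m.sum(),Q.mean(0).round(4),cv2.minEnclosingCircle((Q[:,:2]*1000).astype(np.float32)))
tray("wrist","yel"); go((.4868,.3146,.052,-50.5))
```

```text
top face rel TCP 245 [-0.0019 -0.0005  0.0218] ((-1.7189980745315552, -0.6189592480659485), 7.335577964782715)
yel outer z 0.004 [487.5 316.4  28.6  38.1  41.1] px [229 184] [283 223]
yel outer z 0.012 [489.5 318.   27.5  36.7  41.1] px [229 184] [283 223]
yel outer z 0.018 [491.1 319.2  26.7  35.6  41.1] px [229 184] [283 223]
yel outer z 0.004 [558.1 319.9  13.5  13.6  66.4] px [310 110] [330 132]
yel outer z 0.012 [557.5 321.4  13.   13.   66.4] px [310 110] [330 132]
yel outer z 0.018 [557.  322.5  12.6  12.7  66.4] px [310 110] [330 132]
yel outer z 0.004 [559.1 319.6  38.9  38.2   4.8] px [282  78] [362 159]
yel outer z 0.012 [558.4 321.1  37.4  36.7   4.8] px [282  78] [362 159]
yel outer z 0.018 [557.9 322.2  36.3  35.7   4.8] px [282  78] [362 159]
yel hole z 0.004 [558.4 319.6  28.   31.8  10.6] px [299  96] [343 145]
yel hole z 0.012 [557.8 321.1  27.   30.6  10.6] px [299  96] [343 145]
yel hole z 0.018 [557.3 322.2  26.2  29.7  10.6] px [299  96] [343 145]
yel outer z 0.004 [521.1 315.1 163.2 109.2   4.9] px [167  18] [421 262]
yel outer z 0.012 [521.8 316.7 157.  105.1   4.9] px [167  18] [421 262]
yel outer z 0.018 [522.4 318.  152.4 102.    4.9] px [167  18] [421 262]
at [0.4883 0.314  0.0964] yaw -50.5 gap 0.168 grip 58.7 F [ 0.4 -0.2 -0.5] t 35.0
[-0.004 -0.007  0.222] [ 0.    -0.001 -0.001]
```

Request:
{"name": "servo_tool", "arguments": {"steps": "0 -0.003 0.08 0 0 0 0.05;0 -0.003 0.15 0 0 0 0.05;0 -0.003 0.19 0 0 0 0.05;0 -0.003 0.21 0 0 0 0.05;0 -0.003 0.22 0 0 0 0.05;0 -0.003 0.22 0 0 0 0.05"}}

```text
time_s: 35.6
tcp_pos: [0.4871, 0.3155, 0.0524]
tcp_rot: [[0.771, 0.637, 0.001], [0.637, -0.771, 0.001], [0.002, 0.0, -1.0]]
wrist_force: [0.6, -0.7, -0.6]
finger_gap: 0.169
grip_force: 58.7
```

Request:
{"name": "servo_tool", "arguments": {"steps": "0 0 0.005 0 0 0 0.05;0 0 0.009 0 0 0 0.05;0 0 0.009 0 0 0 0.05"}}

```text
time_s: 35.9
tcp_pos: [0.4875, 0.3157, 0.0518]
tcp_rot: [[0.771, 0.637, 0.002], [0.637, -0.771, 0.002], [0.003, 0.0, -1.0]]
wrist_force: [-1.9, -0.8, 6.9]
finger_gap: 0.171
grip_force: 59.5
```

Contact shows at +6.9 N, so the bolt is on the floor. I'll back off slightly, release gently and rise straight up.

Request:
{"name": "servo_tool", "arguments": {"steps": "0 0 -0.006 0 0 0 0.05;0 0 -0.006 0 0 0 0.05;0 0 -0.006 0 0 0 0.2;0 0 -0.006 0 0 0 0.24;0 0 -0.006 0 0 0 0.3;0 0 -0.006 0 0 0 0.36;0 0 -0.006 0 0 0 0.45;0 0 -0.05 0 0 0 0.5;0 0 -0.2 0 0 0 0.5;0 0 -0.45 0 0 0 0.5;0 0 -0.7 0 0 0 0.5;0 0 -0.9 0 0 0 0.5;0 0 -0.9 0 0 0 0.5"}}

```text
time_s: 37.2
tcp_pos: [0.4898, 0.3171, 0.2377]
tcp_rot: [[0.771, 0.636, 0.012], [0.636, -0.771, 0.007], [0.013, 0.002, -1.0]]
wrist_force: [0.1, 0.8, -0.3]
finger_gap: 0.496
grip_force: 0.0
```

Request:
{"name": "servo_tool", "arguments": {"steps": "-0.1 0.1 0 0 0 0 0.5;-0.25 0.25 0 0 0 0 0.5;-0.35 0.35 0 0 0 0 0.5;-0.35 0.35 0 0 0 0 0.5;-0.35 0.35 0 0 0 0 0.5"}}

```text
time_s: 37.7
tcp_pos: [0.4774, 0.2164, 0.2305]
tcp_rot: [[0.772, 0.635, 0.001], [0.635, -0.772, 0.001], [0.002, -0.0, -1.0]]
wrist_force: [-0.0, 0.8, -0.1]
finger_gap: 0.505
grip_force: 0.0
```

Run:
```python
from h import *
p,d,c=shot("wrist"); tops("wrist",dict(bolt=(.4868,.3146,.06,.09,.03),head=(.4868,.3146,.005,.03,.016),nut=(.558,.321,.02,.035,.02))); tray("wrist","yel")
W=cloud(c,d); m=(np.hypot(W[...,0]-.4868,W[...,1]-.3146)<.015); print("bolt top",np.percentile(W[m][:,2],[99]).round(4)); print(r.state()["finger_gap"],r.state()["tcp_pos"])
q,d2,c2=shot("side","s9"); tops("top",dict(nutS=S["nutS"],purple=S["purple"],tape=(.777,.03,.055,.08,.06),boltS=(.653,-.052,.045,.07,.03)))
shot("top"); tops("top",dict(nutS=S["nutS"],purple=S["purple"],tape=(.777,.03,.055,.08,.06),boltS=(.653,-.052,.045,.07,.03)))
cv2.imwrite("pics/final.png",np.hstack([cv2.resize(q[120:360,140:360,::-1],(400,436)),cv2.resize(p[:300,:,::-1],(400,234+202))]))
```

```text
wrist bolt 328 circ 485.5 316.2 r 8.1 mid [485.9 315.7] mean [486.4 315.2]
wrist head 337 circ 486.7 314.6 r 15.9 mid [486.4 315.1] mean [489.3 312.5]
wrist nut 427 circ 556.5 323.0 r 13.5 mid [556.4 323. ] mean [556.3 323.1]
yel outer z 0.004 [486.9 314.8  37.9  33.8  41.4] px [176  85] [209 122]
yel outer z 0.012 [487.9 313.6  37.   33.   41.4] px [176  85] [209 122]
yel outer z 0.018 [488.7 312.7  36.4  32.4  41.4] px [176  85] [209 122]
yel outer z 0.004 [558.7 323.2  38.   37.6   4.9] px [204  13] [254  67]
yel outer z 0.012 [558.1 321.8  37.1  36.7   4.9] px [204  13] [254  67]
yel outer z 0.018 [557.6 320.7  36.4  36.1   4.9] px [204  13] [254  67]
yel outer z 0.004 [521.9 321.  158.  105.9   4.8] px [131   0] [289 158]
yel outer z 0.012 [522.1 319.7 154.4 103.5   4.8] px [131   0] [289 158]
yel outer z 0.018 [522.2 318.7 151.7 101.7   4.8] px [131   0] [289 158]
bolt top [0.076]
0.5012862874809407 [0.47760558 0.21699467 0.2305642 ]
top nutS 30 circ 551.9 50.3 r 10.3 mid [552.   50.4] mean [552.   50.4]
top purple 34 circ 598.9 -43.8 r 7.7 mid [599.1 -44.1] mean [598.3 -43.9]
top tape 215 circ 774.5 21.2 r 30.2 mid [775.9  20.1] mean [775.   19.6]
top boltS 19 circ 653.9 -54.8 r 5.6 mid [653.5 -54.6] mean [653.6 -54.2]
top nutS 29 circ 552.0 45.1 r 14.5 mid [551.9  46.6] mean [552.1  49.5]
top purple 34 circ 599.0 -43.6 r 7.8 mid [599.1 -44.1] mean [598.4 -44. ]
top tape 223 circ 774.3 21.0 r 30.1 mid [775.4  20.2] mean [774.7  19.8]
top boltS 20 circ 654.3 -54.6 r 5.4 mid [653.9 -54.7] mean [653.8 -54.5]
```

View pics/final.png

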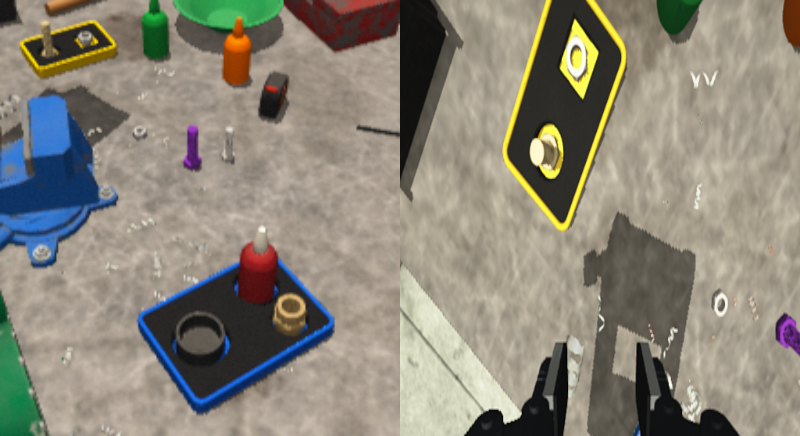

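All five parts are seated: the bolt is upright at its recess centre, the nut is flat, and the blue kit is complete. The trays and the small parts haven't moved.

```bash
python3 -c "
from bench import r
print(r.sign_off(), r.state()['time_s'])"
```

```text
the job is handed in; nothing more can be done
the job is handed in; nothing more can be done
```

Both kits are loaded and handed in, though sign-off gave no verdict. My last camera measurements put all five parts down in their recesses, each within about 3 mm of centre, and the trays, small bolt, small nut and tape measure had not visibly moved.

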